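Take a bore's depth with the stop gauge

TASK

Take the depth gauge out of its wooden holder, lower its rod into the blind bore of the aluminium case block until it touches the bottom, and keep it pressed lightly there (about 5 N) for two seconds. Then slide the brass stop down the rod onto the block's top face and press it lightly home (about 5 N) for a second, and leave the gauge standing in the bore, rod on the bottom and stop on the face. Be gentle, never pushing on the block with more than about 15 N, and leave the other things on the bench alone.

Things in the scene. Friction and masses are not known exactly. Their poses are not given: they have to be found in the camera images.
- gauge_center (a point): Middle of the depth gauge, 44 mm above its tip, z up along the rod towards the head. The gauge is 88 mm long and round, about 0.11 kg: a bare steel rod 10 mm thick with a 3 mm chamfer at the tip (0 to 65 mm above the tip), and on top a red plastic grip with black rings, 14 mm thick, 65 to 88 mm above the tip. It starts standing in the holder.
- gauge_tip (a point): Centre of the gauge's lower end, the end that touches the bottom of the bore; z up along the rod.
- stop_foot (a point): Centre of the underside of the stop: a brass disc 40 mm wide and 10 mm thick round the rod. It starts with its underside 36 to 42 mm above the tip; it slides along the rod against a steady friction of about 2.5 N and stays where it is left. It can be pushed down from above with the fingertips either side of the red grip (which passes between them), or pinched by its rim.
- bore_mouth (a point): Centre of the bore's mouth, on the top face of the case block, z up; x and y are those of the block. A thin painted blue ring 23 mm wide surrounds it. The bore is round, 11.5 mm wide with a 2.5 mm chamfer at the mouth, vertical and blind; its depth is unknown, between 14 and 28 mm, and rigid at the bottom.
- block: The aluminium case block, fixed to the bench, 90 x 80 x 45 mm (x, y, z); origin at the centre of its underside. The bore's mouth is at x +18, y +14, z +45 mm in its frame.
- holder: The gauge's wooden holder, fixed to the bench, 60 x 60 x 24 mm; origin at the centre of its underside. A 13 mm hole in its middle, 18 mm deep, holds the gauge upright with its tip 6 mm above the bench.
- tray: Amber round parts tray, 124 mm wide, 18 mm high, on a paper pad; bystander. Origin under its centre.
- dial: Loose brass watch dial, 34 mm wide, 4 mm thick, lying on the bench; bystander. Origin under its centre.
- driver: Screwdriver with a yellow handle, 120 mm long, lying on the bench; bystander.
- watch: Steel watch head with a white dial, 40 mm wide, 12 mm thick; bystander. Origin under its centre.
- loupe: Black eye loupe, 36 mm wide, 30 mm high; bystander. Origin under its centre.
- oiler: Small amber oil bottle, 30 mm wide, 55 mm high; bystander. Origin under its centre.
Things that resemble listed ones, but are neither listed nor needed, are in the scene too. Of the things that look like the part that bears gauge_center, the middle-sized one is meant.

How it is judged:
By the outcome, as a careful person would: the job done as asked, in the order asked, and still so for the second after the job is handed in, with the robot touching nothing.
It also fails if it takes over 72 s, if anything falls off the work surface, if the arm or the gripper's body presses on something with over 40 N, if the wrist force passes 120 N, or if a joint passes its speed limit or range.

ROBOT

A 6-joint arm with a two-finger parallel gripper is mounted at the origin on the work surface. World frame = base frame: x ahead of the robot, y to its left, z up, the work surface at z = 0. Lengths are in m, angles in degrees, forces in N, time in s.
With the tool pointing down it reaches from about 0.275 to 0.85 m from the base axis. Payload 5.2 kg.
Tool frame: the origin (TCP) lies on the centre line of the jaws, within the pads' length; the fingertips stand 8 mm ahead of it and the grasp point (between the pads) lies 11 mm behind it (ctrl.tip_reach is the distance from the TCP to the fingertips, in m); z points along the fingers, y is the direction in which the jaws open and shut (so a half turn about z gives the same grasp; the last joint's range is limited). The gripper opens to 85 mm and grips with 20 to 120 N. Pads are 22 mm wide; open, the fingers measure 114 mm over their backs; the gripper's body (76 mm by 85 mm) begins 54 mm behind the grasp point. The pads swing forward as they close: fully open they stand 13 mm farther back than shut.
Start: joints at [-74.874, 14.817, 87.949, -0, 77.235, -11.62], TCP at [0.248, -0.491, 0.207] pointing down, gripper open.
Joint ranges: [-179.93, 179.93], [-52.35, 119.4], [10.71, 147.94], [-69.91, 249.91], [12.55, 155.21], [-178.61, 178.61]. Speed limits (degrees/s): [147.25, 147.25, 180, 180, 180, 180].

INTERFACE

Orientations are given as a 3x3 rotation matrix whose columns are the frame's x, y, z axes.
In Python, from plant import ctrl gives the robot as it stands.
- The arm moves only by the tool step_arm, never from a script. Its argument "commands" is a list that holds one entry, the list of rows, each a list of 7 numbers: the shift along the tool's x, y, z in mm, then the turn, a rotation vector about the tool's x, y, z in rad, then the closure in counts, from 0 (fully open) to 255 (shut). A call has exactly 8 rows; each row shifts and turns the pose as measured when the row begins, along the tool's axes as they then stand; what a row does not reach is not made up. A row lasts 1/10 s, in which the tool goes at most 50 mm and 8.59 degrees, less where a joint would pass 70% of its speed; a pose out of reach is approached as far as the arm can. A call is refused whole if a number of a shift passes 50 or a number of a turn 0.15, either way. A call with a gripper value outside its range is refused whole. The fingers move at their own pace and stop on an object; "grip_force" is the grip in N (left out, the last holds). Time passes only in rows, so rows that do not move let the fingers close, or fill a call up. It gives the time, the measured TCP pose, the force and the opening at its end, in the units of the state.
- ctrl.read_state(): the state, without advancing time (a new reading comes with each control period).
- ctrl.read_camera(name): name is "scene" or "top" or "wrist"; returns a dict with "img" (384x512x3 uint8, blue, green, red), "fx", "fy", "cx", "cy" (pixels), "T" (4x4, takes a point from camera to world coordinates). Camera axes: x right, y up, looking along -z (the intrinsics and any distortion apply to the point x, -y, -z); pixel columns grow to the right and rows downward; lengths in m; the calibration is good to about 2 mm. The wrist camera is an equidistant fisheye: a pixel r from the principal point sees the ray r / f radians off the axis. A picture is of the moment at which its call begins. There is no depth.
- ctrl.hand_in(): hands the job in, once; it reports no verdict.
Trained networks look in the newest picture that a camera, given by its name, has taken for a name from the list of things; names that differ only in an ending like _2 or _b are one class to them, and where a whole thing is asked for, a point or a joint stands for the part that bears it (a point fixed in the world has none). Each returns a list of dicts, best first, with "p" (0 to 1); they miss things now and then, are a little off and sometimes report something else, mostly with a low value. They report only what shows in the picture. A call takes as long as a camera call. They do not tell look-alikes from the thing itself.
- ctrl.search_frame(camera, name): "extent" ([left, top, right, bottom] in pixels, round what is visible of it).
- ctrl.cut_out(camera, name): "region" (384x512 bool, what is visible of it) and "extent" ([left, top, right, bottom] in pixels, round what is visible of it).
- ctrl.pinpoint(camera, name): "centre" ([column, row] in pixels: a listed point, or the origin of a listed thing).
The state is a dict: "time_s": time; "joint_positions": joint angles; "qd": joint speeds; "tau": joint torques, N m; "eef_pos": TCP position; "ee_rot": TCP orientation; "contact_force": force on the tool from outside, world axes, zero at the start; "wrist_torque": the same for the moment, N m; "width": opening from 0.0 (shut) to 1.0 (fully open).
Only numpy, scipy, OpenCV 4.12 (cv2) and the standard library are available. Lean on these libraries where they do the work, as an engineer would, in place of code of your own. Each camera call takes 0.05 s, during which the arm holds its last target.

## Working session

There is one attempt and no reset: what is moved stays moved. The work goes in short steps, Python scripts to look and compute and a tool call to move; the robot and the scene stay as the last step left them, time stands still between calls to the robot, and variables do not carry over. Pictures are saved under pics/ and viewed, and the job is handed in when it is done.

Besides the shell and the picture viewer there is one more tool, called after "Request:" as a command line: name --argument value ..., lists and objects as JSON in quotes. step_arm: Moves the arm, as the interface text tells. Its arguments: {"type":"object","properties":{"commands":{"type":"array"},"grip_force":{"type":"number"}},"required":["commands"]}

```bash
mkdir -p pics; ls; cat > h.py <<'E'
import numpy as np, cv2
from plant import ctrl
def snap(cam,name):
    d=ctrl.read_camera(cam); cv2.imwrite('pics/'+name+'.png',d['img']); return d
def ray(d,px,fish=False):
    u=(px[0]-d['cx'])/d['fx']; v=(px[1]-d['cy'])/d['fy']
    if fish:
        r=np.hypot(u,v); s=np.sin(r)/r if r>1e-9 else 1; k=np.array([u*s,v*s,np.cos(r)])
    else: k=np.array([u,v,1.])
    k=k*[1,-1,-1]
    T=np.array(d['T']); w=T[:3,:3]@k
    return T[:3,3],w/np.linalg.norm(w)
def atz(d,px,z,fish=False):
    o,w=ray(d,px,fish); return o+w*(z-o[2])/w[2]
def proj(d,p,fish=False):
    T=np.array(d['T']); k=T[:3,:3].T@(np.array(p)-T[:3,3]); k=k*[1,-1,-1]
    if fish:
        h=np.hypot(k[0],k[1]); a=np.arctan2(h,k[2]); u,v=(k[0]/h*a,k[1]/h*a)
    else: u,v=k[0]/k[2],k[1]/k[2]
    return np.array([d['cx']+d['fx']*u,d['cy']+d['fy']*v])
E
python3 - <<'E'
from h import *
print(ctrl.read_state())
for c in('scene','top','wrist'):
    d=snap(c,c+'0'); print(c,{k:np.round(d[k],3).tolist() for k in d if k!='img'})
    for n in('gauge_center','gauge_tip','stop_foot','bore_mouth','block','holder'):
        print(n,[(np.round(q['centre'],1).tolist(),round(q['p'],2)) for q in ctrl.pinpoint(c,n)][:5])
    print([(np.round(q['extent'],1).tolist(),round(q['p'],2)) for q in ctrl.search_frame(c,'gauge_center')])
E
```

```text
pics
{'time_s': 0.0, 'joint_positions': array([-7.48716114e+01,  1.48599998e+01,  8.80113495e+01, -1.69388715e-04,
        7.72350441e+01, -1.16213483e+01]), 'qd': array([-0.05069949, -0.13320467, -0.00488227,  0.00621322, -0.00933189,
       -0.01258703]), 'tau': array([-3.26681020e-04, -4.46032262e+01, -2.90571570e+01, -4.68504459e-04,
        1.16419527e-02,  1.79010812e-06]), 'eef_pos': array([ 0.24740349, -0.49057029,  0.20646588]), 'ee_rot': array([[ 8.92980806e-01,  4.50094482e-01, -4.87405935e-04],
       [ 4.50094593e-01, -8.92979085e-01,  1.79180666e-03],
       [ 3.71238987e-04, -1.81942773e-03, -9.99998276e-01]]), 'contact_force': array([ 1.05497784, -0.24089854,  0.32444234]), 'wrist_torque': array([-0.03551327,  0.02887533,  0.01578274]), 'width': 0.9988958204394178}
scene {'fx': 420.646, 'fy': 420.646, 'cx': 252.515, 'cy': 190.683, 'T': [[-0.245, -0.834, 0.494, 1.118], [0.969, -0.203, 0.137, 0.16], [-0.014, 0.512, 0.859, 0.996], [0.0, 0.0, 0.0, 1.0]]}
gauge_center [([225.4, 120.9], 0.72), ([192.0, 174.0], 0.67), ([197.3, 147.5], 0.49), ([241.6, 267.3], 0.16)]
gauge_tip
[... 575 characters left out ...]
0, 0.0, 0.0, 1.0]]}
gauge_center [([320.3, 302.3], 0.96), ([339.5, 252.5], 0.75), ([336.9, 211.1], 0.44)]
gauge_tip [([118.4, 182.1], 0.42)]
stop_foot [([319.7, 302.7], 0.79), ([337.3, 216.6], 0.56), ([337.6, 253.5], 0.52)]
bore_mouth [([187.8, 245.7], 0.66)]
block [([194.4, 255.5], 0.69)]
holder [([331.7, 254.2], 0.87)]
[([305.2, 291.6, 340.0, 319.0], 0.88), ([330.8, 240.1, 349.8, 264.9], 0.82), ([329.7, 206.1, 342.3, 220.8], 0.5)]
wrist {'fx': 297.319, 'fy': 297.319, 'cx': 252.895, 'cy': 193.225, 'T': [[0.45, 0.856, 0.256, 0.312], [-0.893, 0.431, 0.129, -0.458], [0.0, -0.287, 0.958, 0.374], [0.0, 0.0, 0.0, 1.0]]}
gauge_center []
gauge_tip []
stop_foot []
bore_mouth []
block []
holder []
[]
```

```bash
python3 - <<'E'
import cv2
for c in('scene','top'):
    im=cv2.imread(f'pics/{c}0.png'); cv2.imwrite(f'pics/{c}0b.png',cv2.resize(im,(800,600),interpolation=cv2.INTER_CUBIC))
t=cv2.imread('pics/top0.png')[190:330,290:390]; s=cv2.imread('pics/scene0.png')[95:195,170:250]
a=cv2.resize(t,(400,560),interpolation=cv2.INTER_CUBIC); b=cv2.resize(s,(400,500),interpolation=cv2.INTER_CUBIC)
import numpy as np
o=np.zeros((560,800,3),'uint8');o[:,:400]=a;o[:500,400:]=b;cv2.imwrite('pics/crop0.png',o)
E
```

```text
(no output)
```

View pics/scene0b.png

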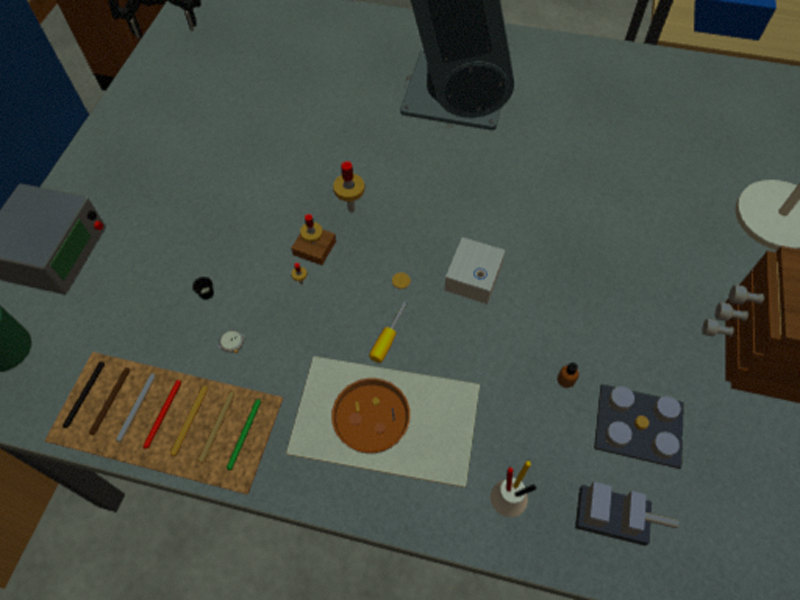

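View pics/top0b.png

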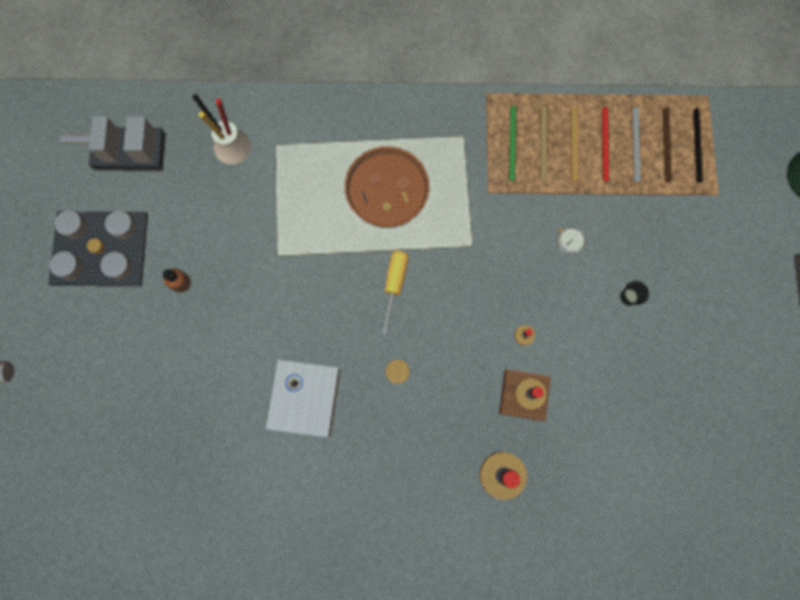

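View pics/crop0.png

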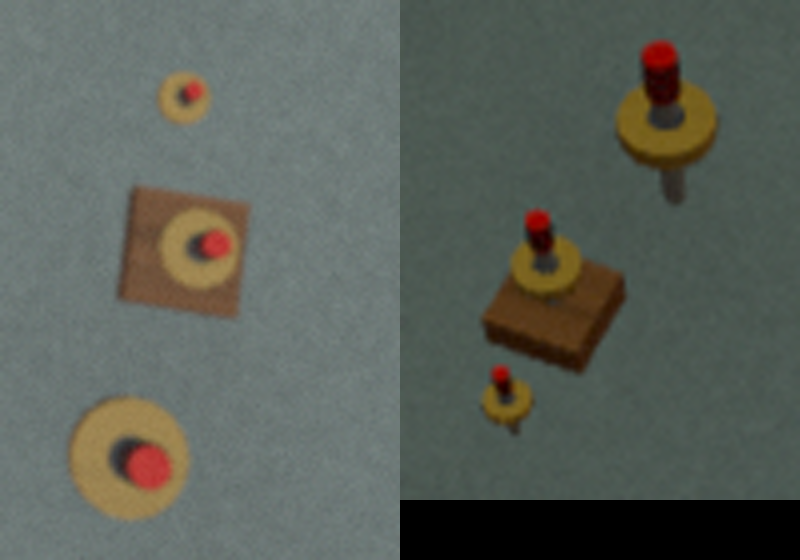

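Three gauge-like things in the top image: small (337,214), medium in the wooden holder (338,252) and large (320,303). The one in the holder is middle-sized and stands in the holder, so it is the one meant; the crop confirms it. Next I compute its position.

```bash
cat > m.py <<'E'
from h import *
def run():
    for c,roi in(('scene',(185,130,225,172)),('top',(315,230,365,275))):
        d=ctrl.read_camera(c); im=d['img'].astype(int)
        b,g,r=im[...,0],im[...,1],im[...,2]
        red=(r>110)&(g<70)&(b<70)
        m=np.zeros_like(red);x0,y0,x1,y1=roi;m[y0:y1,x0:x1]=1
        ys,xs=np.nonzero(red&m); print(c,'red',xs.mean(),ys.mean(),len(xs),xs.min(),xs.max(),ys.min(),ys.max())
        if c=='top': print('cap@.094',atz(d,(xs.mean(),ys.mean()),.094))
        else: 
            k=ys<=ys.min()+2; print('cap@.094',atz(d,(xs[k].mean(),ys[k].mean()),.092))
        for n in('holder','block'):
            q=ctrl.cut_out(c,n)[0]; reg=q['region']; 
            rr=cv2.minAreaRect(np.argwhere(reg)[:,::-1].astype(np.float32)); print(n,q['p'],rr)
            np.save(f'{c}_{n}.npy',reg)
        for n,z in(('holder',0),('block',0),('bore_mouth',.045)):
            q=ctrl.pinpoint(c,n)[0]; print(n,q['centre'],atz(d,q['centre'],z))
run()
E
python3 m.py
python3 - <<'E'
import cv2,numpy as np
t=cv2.imread('pics/top0.png')[225:285,165:225]; s=cv2.imread('pics/scene0.png')[145:200,280:330]
o=np.zeros((600,800,3),'uint8');o[:400,:400]=cv2.resize(t,(400,400),interpolation=cv2.INTER_CUBIC);o[:440,400:]=cv2.resize(s,(400,440),interpolation=cv2.INTER_CUBIC);cv2.imwrite('pics/crop1.png',o)
E
```

```text
scene red 194.7826086956522 147.7826086956522 23 189 199 137 170
cap@.094 [ 0.47376091 -0.17096598  0.092     ]
holder 0.71 ((147.95001220703125, 218.15000915527344), (14.546475410461426, 14.23024845123291), 18.43494987487793)
block 0.67 ((198.0, 148.5), (11.0, 14.0), 90.0)
holder [205.2, 158.1] [ 0.47184297 -0.15895226  0.        ]
block [299.9, 175.9] [0.46746397 0.11861585 0.        ]
bore_mouth [306.2, 172.3] [0.48153128 0.13479101 0.045     ]
top red 343.06451612903226 250.83870967741936 31 340 346 248 254
cap@.094 [ 0.47363357 -0.16934897  0.094     ]
holder 0.93 ((335.5299987792969, 252.28997802734375), (30.829858779907227, 29.557065963745117), 8.13010311126709)
block 0.67 ((193.87998962402344, 254.83999633789062), (42.1435661315918, 45.82052230834961), 8.130102157592773)
holder [331.5, 254.2] [ 0.47136301 -0.1658064   0.        ]
block [193.4, 254.5] [0.46938415 0.13180034 0.        ]
bore_mouth [191.5, 245.9] [0.48484127 0.12963844 0.045     ]
```

View pics/crop1.png

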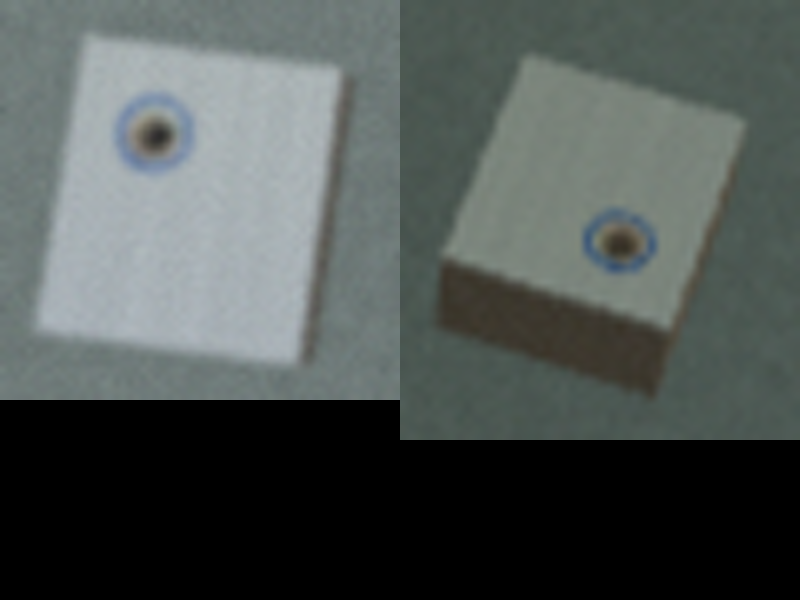

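Request:
step_arm --commands '[[[42,-23,0,0,0,0,0],[42,-23,0,0,0,0,0],[42,-23,0,0,0,0,0],[42,-23,0,0,0,0,0],[42,-23,0,0,0,0,0],[42,-23,0,0,0,0,0],[42,-23,0,0,0,0,0],[42,-23,0,0,0,0,0]]]'

```text
time_s: 2.6
eef_pos: [0.4701, -0.1724, 0.2068]
ee_rot: [[0.899, 0.438, 0.002], [0.438, -0.899, -0.005], [-0.0, 0.005, -1.0]]
contact_force: [0.7, -0.2, -0.4]
width: 1.001
```

```bash
cat >> h.py <<'E'
def rel(x,y,z=None,ang=None):
    s=ctrl.read_state(); R=s['ee_rot']; p=s['eef_pos']
    t=np.array([x,y,p[2] if z is None else z])
    # desired tool: down, tool x at heading ang deg
    print('t',round(s['time_s'],2),'p',np.round(p*1000,2),'F',np.round(s['contact_force'],2),'tau',np.round(s['wrist_torque'],3),'w',round(s['width']*85,2))
    print('shift tool mm',np.round(R.T@(t-p)*1000,2))
    if ang is not None:
        a=np.radians(ang); D=np.array([[np.cos(a),np.sin(a),0],[np.sin(a),-np.cos(a),0],[0,0,-1]])
        print('turn',np.round(cv2.Rodrigues(R.T@D)[0].ravel(),4))
E
python3 -c "
from h import *
rel(.4735,-.170,.2065,0)"
```

```text
t 2.6 p [ 470.08 -172.36  206.84] F [ 0.69 -0.25 -0.45] tau [-0.023  0.009  0.041] w 85.05
shift tool mm [ 4.11 -0.62  0.34]
turn [ 0.005  -0.001   0.4537]
```

Request:
step_arm --commands '[[[1,0,0,0,0,0.115,0],[1,0,0,0,0,0.115,0],[1,-1,0,0,0,0.115,0],[0,0,0,0.005,0,0.11,0],[0,0,0,0,0,0,0],[0,0,0,0,0,0,0],[0,0,0,0,0,0,0],[0,0,0,0,0,0,0]]]'

```text
time_s: 3.4
eef_pos: [0.4767, -0.1617, 0.2073]
ee_rot: [[1.0, 0.002, 0.004], [0.002, -1.0, 0.002], [0.004, -0.002, -1.0]]
contact_force: [0.2, 0.9, 0.2]
width: 1.0
```

```bash
python3 -c "
from h import *
rel(.4735,-.170,.2065,0)
d=snap('wrist','wrist1'); print(np.round(d['T'],3).tolist())
im=d['img']; cv2.imwrite('pics/wrist1b.png',cv2.resize(im,(800,600),interpolation=cv2.INTER_CUBIC))
for n in('gauge_center','gauge_tip','stop_foot','bore_mouth','holder'):
    print(n,[(np.round(q['centre'],1).tolist(),round(q['p'],2)) for q in ctrl.pinpoint('wrist',n)][:5])
rel(.4735,-.170,.2065,0)
print(proj(d,[.4735,-.170,.094],True),proj(d,[.4735,-.170,.006],True))
"
```

```text
t 3.4 p [ 476.73 -161.7   207.32] F [0.17 0.88 0.18] tau [-0.042  0.007 -0.053] w 84.97
shift tool mm [-3.25  8.29  0.79]
turn [-0.0017 -0.004   0.0017]
[[0.001, 0.959, 0.283, 0.549], [-1.0, 0.002, -0.001, -0.162], [-0.002, -0.283, 0.959, 0.374], [0.0, 0.0, 0.0, 1.0]]
gauge_center [([225.8, 258.9], 0.71), ([260.3, 101.8], 0.68), ([260.9, 175.5], 0.65)]
gauge_tip [([231.3, 237.5], 0.75)]
stop_foot [([259.2, 99.5], 0.84), ([259.0, 173.7], 0.74)]
bore_mouth [([36.0, 165.7], 0.57)]
holder [([261.4, 165.9], 0.82)]
t 3.7 p [ 476.8  -161.64  207.3 ] F [ 0.    0.37 -0.23] tau [ 0.015 -0.023  0.042] w 84.96
shift tool mm [-3.31  8.36  0.77]
turn [-0.0018 -0.004   0.0005]
[261.46207222 185.6081288 ] [259.62747098 167.59548252]
```

View pics/wrist1b.png

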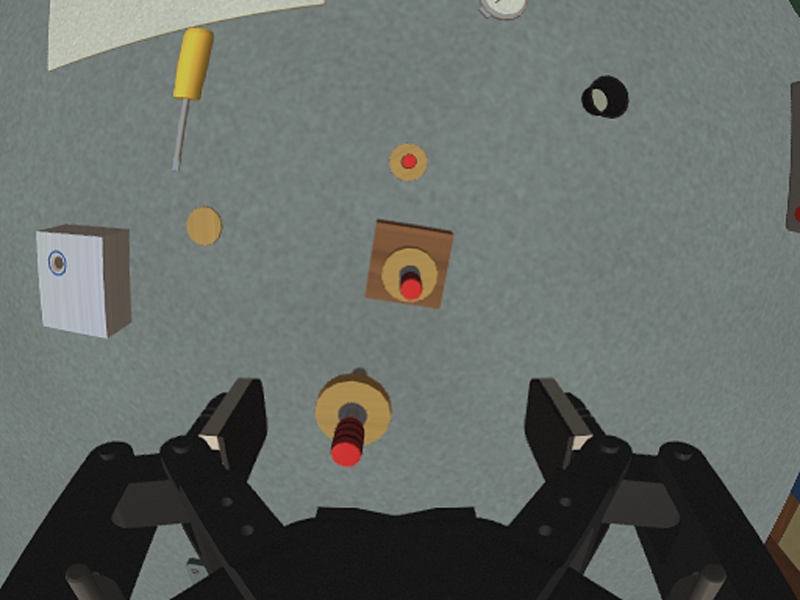

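```bash
python3 - <<'E'
from h import *
d=ctrl.read_camera('wrist'); im=d['img'].astype(int); b,g,r=im[...,0],im[...,1],im[...,2]
red=((r>150)&(g<80)&(b<90)); m=np.zeros_like(red); m[170:200,245:280]=1
ys,xs=np.nonzero(red&m); print(xs.mean(),ys.mean(),len(xs),xs.min(),xs.max(),ys.min(),ys.max())
print('cap',atz(d,(xs.mean(),ys.mean()),.094,True))
# ring
blue=(b-r>30)
ys,xs=np.nonzero(blue[150:190,20:60]); ys=ys+150; xs=xs+20; print('wrist ring',xs.mean(),ys.mean(),xs.min(),xs.max(),ys.min(),ys.max()); print(atz(d,((xs.min()+xs.max())/2,(ys.min()+ys.max())/2),.045,True))
for c,roi in(('scene',(295,165,320,185)),('top',(175,230,200,260))):
    d=ctrl.read_camera(c); im=d['img'].astype(int); b,g,r=im[...,0],im[...,1],im[...,2]
    x0,y0,x1,y1=roi; w=np.clip((b-r)[y0:y1,x0:x1]-(30 if c=='top' else 12),0,None)
    ys,xs=np.nonzero(w>0); xs=xs+x0;ys=ys+y0
    e=cv2.fitEllipse(np.c_[xs,ys].astype(np.float32)); print(c,len(xs),e, atz(d,e[0],.045))
E
```

```text
262.8731343283582 184.7910447761194 134 256 269 179 191
cap [ 0.47436039 -0.17128297  0.094     ]
wrist ring 36.57142857142857 168.66666666666666 31 42 160 176
[0.48735002 0.13679299 0.045     ]
scene 34 ((307.04443359375, 174.6243438720703), (6.852130889892578, 8.330238342285156), 98.94213104248047) [0.48835236 0.13834764 0.045     ]
top 60 ((187.62571716308594, 244.54811096191406), (10.587157249450684, 10.811293601989746), 28.684289932250977) [0.48755134 0.13764942 0.045     ]
```

Request:
step_arm --commands '[[[-3,9,0,0,0,0,0],[0,0,20,0,-0.004,0,0],[0,0,20,0,0,0,0],[0,0,20,0,0,0,0],[0,0,20,0,0,0,0],[0,0,10,0,0,0,0],[0,0,0,0,0,0,60],[0,0,0,0,0,0,60]]]' --grip_force 30

```text
time_s: 4.65
eef_pos: [0.4743, -0.1758, 0.1161]
ee_rot: [[1.0, 0.001, 0.003], [0.001, -1.0, -0.002], [0.003, 0.002, -1.0]]
contact_force: [0.2, 0.7, 1.0]
width: 0.766
```

```bash
python3 -c "
from h import *
rel(.474,-.1708,.073,0)
d=snap('wrist','wrist2')
im=d['img'];b,g,r=[im[...,i].astype(int) for i in range(3)]
red=((r>150)&(g<80)&(b<90)); red[:,:200]=0;red[:,320:]=0
n,l,st,ce=cv2.connectedComponentsWithStats(red.astype('uint8'))
for i in range(1,n):
  if st[i,4]>30: print(st[i],ce[i],atz(d,ce[i],.094,True))
cv2.imwrite('pics/wrist2b.png',cv2.resize(im,(800,600),interpolation=cv2.INTER_CUBIC))
"
```

```text
t 4.65 p [ 474.27 -175.77  116.07] F [0.16 0.69 1.02] tau [-0.01  -0.004 -0.015] w 65.07
shift tool mm [-0.4  -5.06 43.06]
turn [ 0.0022 -0.003   0.0006]
[239  92  13  12 119] [245.35294118  97.53781513] [ 0.55262787 -0.17120855  0.094     ]
[237 207  19  18 268] [246.11940299 215.63059701] [ 0.4743164  -0.17133719  0.094     ]
```

View pics/wrist2b.png

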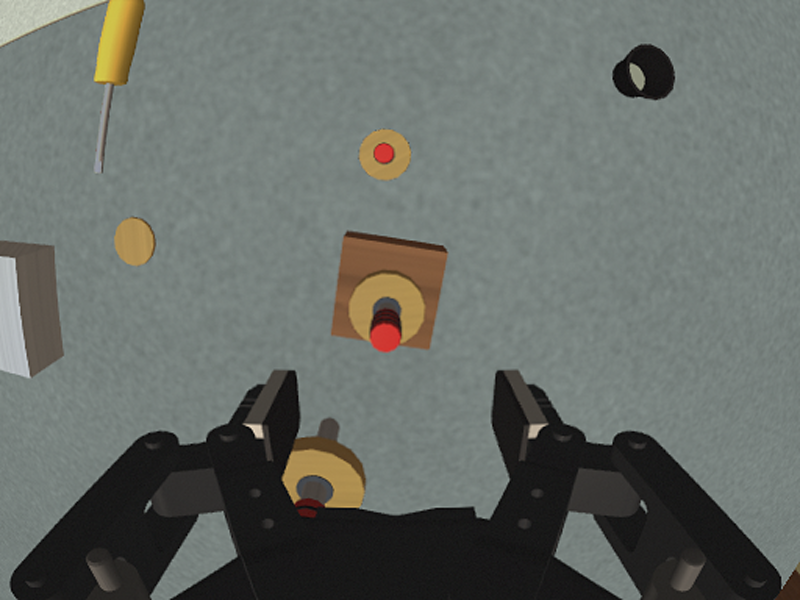

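```bash
python3 -c "
from h import *
d=ctrl.read_camera('top'); t=ctrl.pinpoint('top','stop_foot')
for z in (.10,.12,.14): print(z,atz(d,(511/1.5625,479/1.5625),z))
for z in (.05,.07): print(z,atz(d,(503/1.5625,475/1.5625),z))
for z in (.10,.12,.14): d['T']; 
d=ctrl.read_camera('scene')
for z in (.10,.12,.14): print(z,atz(d,(347/1.5625,166/1.5625),z))
"
```

```text
0.1 [ 0.37058256 -0.13410653  0.1       ]
0.12 [ 0.37224635 -0.13037551  0.12      ]
0.14 [ 0.37391014 -0.12664448  0.14      ]
0.05 [ 0.37129029 -0.13341217  0.05      ]
0.07 [ 0.37283255 -0.1299314   0.07      ]
0.1 [ 0.35483828 -0.13430042  0.1       ]
0.12 [ 0.37189056 -0.12772408  0.12      ]
0.14 [ 0.38894285 -0.12114774  0.14      ]
```

Request:
step_arm --commands '[[[0,-3,5,0,-0.003,0,60],[0,-1,10,0,0,0,60],[0,0,10,0,0,0,60],[0,0,8,0,0,0,60],[0,0,3,0,0,0,60],[0,0,0,0,0,0,60],[0,0,0,0,0,0,60],[0,0,0,0,0,0,60]]]' --grip_force 40

```text
time_s: 5.65
eef_pos: [0.4751, -0.1713, 0.0779]
ee_rot: [[1.0, 0.001, 0.002], [0.002, -1.0, -0.003], [0.002, 0.003, -1.0]]
contact_force: [-0.3, 0.6, 0.1]
width: 0.765
```

```bash
python3 -c "
from h import *
rel(.474,-.1712,.073,0)
"
```

```text
t 5.65 p [ 475.11 -171.34   77.88] F [-0.29  0.6   0.12] tau [-0.041 -0.029  0.07 ] w 64.99
shift tool mm [-1.11 -0.16  4.88]
turn [ 0.0033 -0.0017  0.0015]
```

Request:
step_arm --commands '[[[-1,0,3,0.003,-0.002,0,60],[0,0,1,0,0,0,60],[0,0,0,0,0,0,60],[0,0,0,0,0,0,180],[0,0,0,0,0,0,200],[0,0,0,0,0,0,255],[0,0,0,0,0,0,255],[0,0,0,0,0,0,255]]]'

```text
time_s: 6.45
eef_pos: [0.4748, -0.1719, 0.0747]
ee_rot: [[1.0, 0.001, 0.002], [0.001, -1.0, -0.001], [0.002, 0.001, -1.0]]
contact_force: [-0.7, 0.2, 0.5]
width: -0.002
```

```bash
python3 -c "
from h import *
rel(.474,-.1712,.073,0)
d=snap('wrist','wrist3')
im=d['img'];
cv2.imwrite('pics/wrist3b.png',cv2.resize(im,(800,600),interpolation=cv2.INTER_CUBIC))
d=snap('scene','scene3');cv2.imwrite('pics/scene3b.png',cv2.resize(d['img'][100:190,150:270],(800,600),interpolation=cv2.INTER_CUBIC))
"
```

```text
t 6.45 p [ 474.75 -171.92   74.65] F [-0.68  0.2   0.46] tau [ 0.037  0.029 -0.022] w -0.19
shift tool mm [-0.76 -0.72  1.65]
turn [ 0.0014 -0.0016  0.0014]
```

View pics/wrist3b.png

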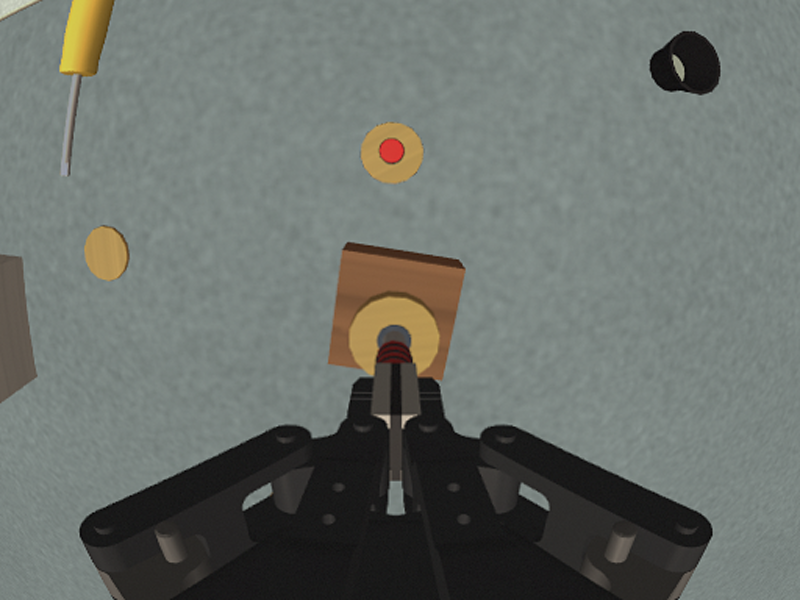

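View pics/scene3b.png

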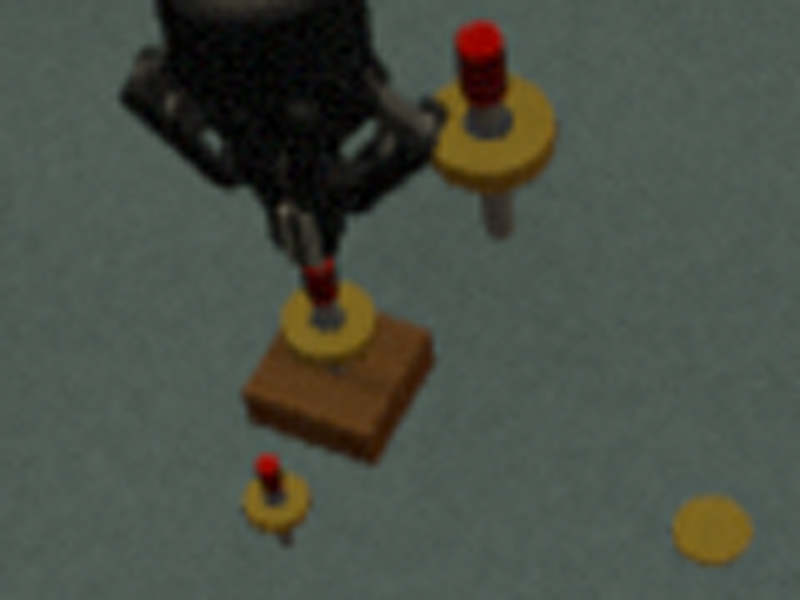

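```bash
python3 -c "
from h import *
d=ctrl.read_camera('wrist'); s=ctrl.read_state(); p=s['eef_pos'];R=s['ee_rot']
print(np.round(d['T'],3))
for dz in(.008,0,-.011): 
  for dx in (-.011,0,.011): print(dz,dx,proj(d,p+R@[dx,0,dz],True)*1.5625)
for q in ([.4743,-.1713,.094],[.4743,-.1713,.071],[.4743,-.1713,.006]): print(q,proj(d,q,True)*1.5625)
t=ctrl.cut_out('wrist','gauge_center'); print([(a['p'],a['extent']) for a in t])
t=ctrl.pinpoint('wrist','stop_foot'); print([(a['p'],a['centre']) for a in t])
t=ctrl.pinpoint('wrist','holder'); print([(a['p'],a['centre'],atz(d,a['centre'],0,True)) for a in t])
im=d['img'];cv2.imwrite('pics/w4.png',cv2.resize(im[180:300,180:330],(750,600),interpolation=cv2.INTER_CUBIC))
"
```

```text
[[ 0.001  0.958  0.286  0.547]
 [-1.     0.001  0.002 -0.172]
 [ 0.002 -0.286  0.958  0.242]
 [ 0.     0.     0.     1.   ]]
0.008 -0.011 [394.88358338 373.63416741]
0.008 0 [394.86843026 349.25499553]
0.008 0.011 [394.85319461 323.76741958]
0 -0.011 [394.87664227 382.22292817]
0 0 [394.86053501 357.08423182]
0 0.011 [394.84431079 330.70600436]
-0.011 -0.011 [394.86627127 395.16620824]
-0.011 0 [394.84866305 368.94002209]
-0.011 0.011 [394.83087259 341.26125952]
[0.4743, -0.1713, 0.094] [393.11732114 379.99609062]
[0.4743, -0.1713, 0.071] [393.26160184 354.5074826 ]
[0.4743, -0.1713, 0.006] [393.5426832  306.38423015]
[(0.96, [221.1, 187.1, 281.4, 239.7]), (0.82, [231.5, 78.6, 271.2, 118.4])]
[(0.7, [253.6, 212.4]), (0.65, [249.8, 98.8]), (0.61, [429.6, 45.0])]
[(0.68, [253.2, 193.1], array([ 0.47509739, -0.17241896,  0.        ]))]
```

View pics/w4.png

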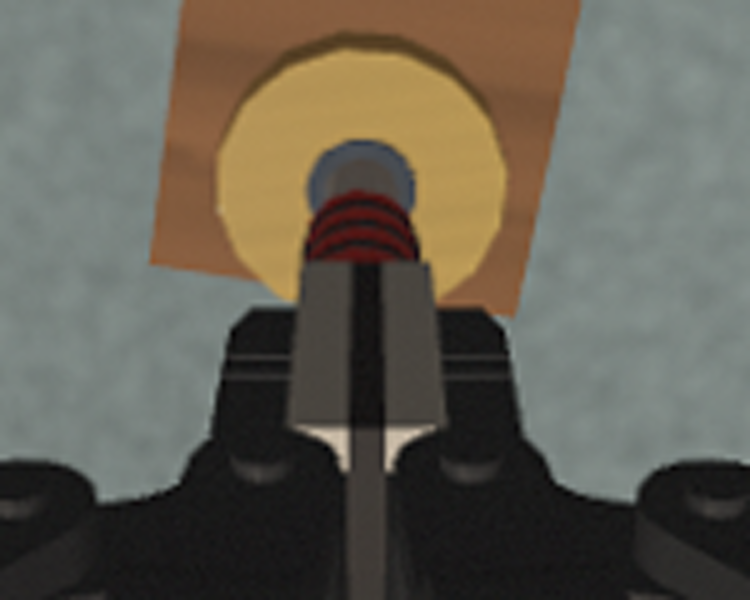

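```bash
python3 -c "
from h import *
print('reach',ctrl.tip_reach, [a for a in dir(ctrl) if a[0]!='_'])
s=ctrl.read_state(); p=s['eef_pos'];R=s['ee_rot']
d=ctrl.read_camera('scene')
f=lambda q: np.round((proj(d,q)-[150,100])*6.667)
for dz in(.008,-.011,-.03): 
  for dx in (-.011,0.,.011): print(dz,dx,f(p+R@[dx,0,dz]))
for z in(.094,.071,.058,.024): print(z,f([.4743,-.1713,z]),f([.4813,-.1713,z]))
print(f([.372,-.13,.12]))
"
```

```text
reach 0.008 ['Unreachable', 'cut_out', 'hand_in', 'pinpoint', 'read_camera', 'read_state', 'search_frame', 'tip_reach']
0.008 -0.011 [326. 273.]
0.008 0.0 [318. 294.]
0.008 0.011 [310. 315.]
-0.011 -0.011 [321. 245.]
-0.011 0.0 [312. 265.]
-0.011 0.011 [304. 286.]
-0.03 -0.011 [315. 215.]
-0.03 0.0 [306. 236.]
-0.03 0.011 [298. 257.]
0.094 [312. 252.] [306. 266.]
0.071 [319. 287.] [313. 300.]
0.058 [323. 306.] [317. 319.]
0.024 [332. 354.] [327. 367.]
[475.  41.]
```

```bash
python3 -c "
from h import *
d=ctrl.read_camera('scene');a=cv2.resize(d['img'][120:165,172:220],(640,600),interpolation=cv2.INTER_CUBIC);cv2.imwrite('pics/s5.png',cv2.convertScaleAbs(a,alpha=1.8,beta=15))
d=ctrl.read_camera('top');a=cv2.resize(d['img'][225:275,310:370],(720,600),interpolation=cv2.INTER_CUBIC);cv2.imwrite('pics/t5.png',cv2.convertScaleAbs(a,alpha=1.8,beta=15))
s=ctrl.read_state(); p=s['eef_pos'];R=s['ee_rot']
for dz in(.008,-.02): 
  for dx in (-.011,0.,.011): print(dz,dx,(proj(d,p+R@[dx,0,dz])-[310,225])*12)
print((proj(d,[.4743,-.1713,.094])-[310,225])*12)
"
```

```text
0.008 -0.011 [376.93217612 379.19702711]
0.008 0.0 [374.33780106 312.21123689]
0.008 0.011 [371.75750141 245.58886863]
-0.02 -0.011 [416.09129299 372.70452806]
-0.02 0.0 [413.29171774 303.28951646]
-0.02 0.011 [410.50788459 234.26482779]
[408.74582083 305.92923519]
```

View pics/s5.png

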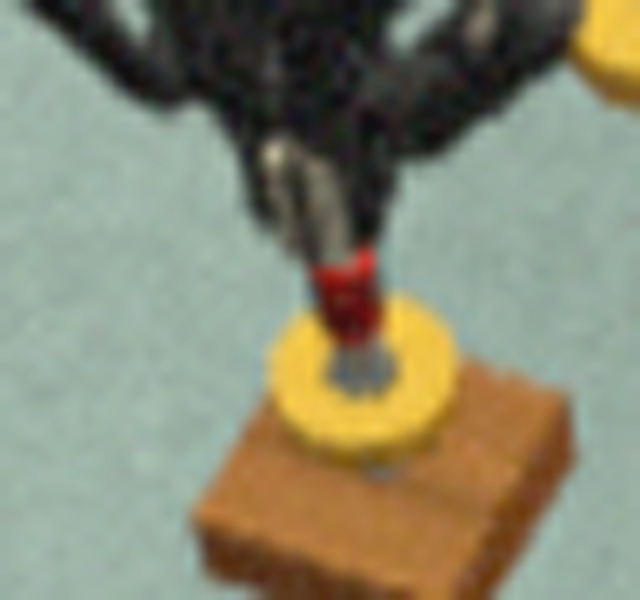

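View pics/t5.png

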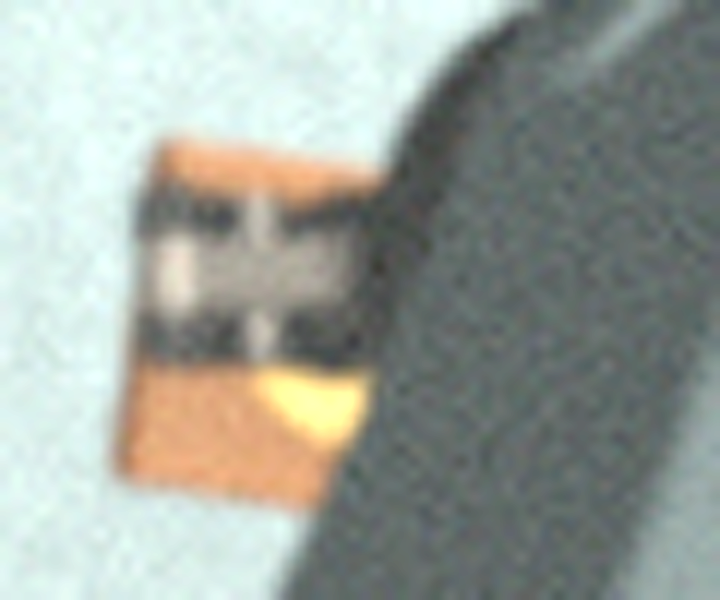

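```bash
python3 -c "
from h import *
d=ctrl.read_camera('wrist'); s=ctrl.read_state(); p=s['eef_pos'];R=s['ee_rot']
for y in (.0425,-.0425):
  for dz in (.008,-.005,-.03,-.04):
    for dx in (-.011,.011): print(y,dz,dx,np.round(proj(d,p+R@[dx,y,dz],True)*1.5625))
T=np.array(d['T']); print(R.T@(T[:3,3]-p), R.T@T[:3,:3])
"
python3 - <<'E'
import cv2
im=cv2.imread('pics/wrist1.png');cv2.imwrite('pics/w1c.png',cv2.resize(im[225:385,60:460],(800,320),interpolation=cv2.INTER_CUBIC))
E
```

```text
0.0425 0.008 -0.011 [496. 372.]
0.0425 0.008 0.011 [500. 323.]
0.0425 -0.005 -0.011 [502. 386.]
0.0425 -0.005 0.011 [507. 335.]
0.0425 -0.03 -0.011 [517. 418.]
0.0425 -0.03 0.011 [523. 361.]
0.0425 -0.04 -0.011 [523. 434.]
0.0425 -0.04 0.011 [531. 374.]
-0.0425 0.008 -0.011 [294. 373.]
-0.0425 0.008 0.011 [290. 323.]
-0.0425 -0.005 -0.011 [288. 386.]
-0.0425 -0.005 0.011 [283. 335.]
-0.0425 -0.03 -0.011 [273. 419.]
-0.0425 -0.03 0.011 [266. 361.]
-0.0425 -0.04 -0.011 [266. 434.]
-0.0425 -0.04 0.011 [258. 374.]
[ 7.24910085e-02  1.05454477e-04 -1.66793731e-01] [[-3.29047333e-04  9.57882481e-01  2.87160312e-01]
 [ 9.99999928e-01  3.69628216e-04 -8.71049420e-05]
 [-1.89578852e-04  2.87160262e-01 -9.57882533e-01]]
```

View pics/w1c.png

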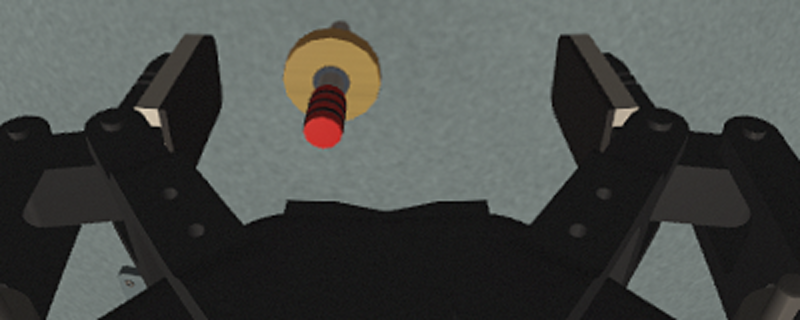

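The fingers shut on nothing. In the wrist picture the shut tips end at row 363 (800x600 scale), just above the cap, and the scene picture agrees. So the real fingertips seem to be about 30 mm higher than the stated geometry says. I'll lift clear and measure where they really are.

Request:
step_arm --commands '[[[0,0,-20,0,0,0,255],[0,0,-20,0,0,0,255],[0,0,-20,0,0,0,255],[0,0,-10,0,0,0,255],[0,0,0,0,0,0,255],[0,0,0,0,0,0,255],[0,0,0,0,0,0,255],[0,0,0,0,0,0,255]]]'

```text
time_s: 7.75
eef_pos: [0.4728, -0.1707, 0.1438]
ee_rot: [[1.0, 0.001, -0.003], [0.001, -1.0, 0.002], [-0.003, -0.002, -1.0]]
contact_force: [-0.3, -1.0, 0.1]
width: 0.002
```

```bash
python3 -c "
from h import *
rel(.474,-.1712,.073,0)
s=ctrl.read_state(); p=s['eef_pos'];R=s['ee_rot']
D={c:ctrl.read_camera(c) for c in('scene','top','wrist')}
a=cv2.resize(D['scene']['img'][95:165,160:230],(600,600),interpolation=cv2.INTER_CUBIC)
o=cv2.convertScaleAbs(a,alpha=1.8,beta=15)
cols=[(0,255,0),(255,0,255),(0,255,255)]
for i,dz in enumerate((.008,-.03)):
  for dx,dy in((-.011,0),(.011,0),(0,.01),(0,-.01)):
    q=(proj(D['scene'],p+R@[dx,dy,dz])-[160,95])*600/70; cv2.circle(o,tuple(int(v) for v in q),4,cols[i],1)
cv2.imwrite('pics/s6.png',o)
a=cv2.resize(D['top']['img'][215:285,310:380],(600,600),interpolation=cv2.INTER_CUBIC)
o=cv2.convertScaleAbs(a,alpha=1.8,beta=15)
for i,dz in enumerate((.008,-.03)):
  for dx,dy in((-.011,0),(.011,0),(0,.01),(0,-.01)):
    q=(proj(D['top'],p+R@[dx,dy,dz])-[310,215])*600/70; cv2.circle(o,tuple(int(v) for v in q),4,cols[i],1)
cv2.imwrite('pics/t6.png',o)
a=cv2.resize(D['wrist']['img'][180:330,160:360],(800,600),interpolation=cv2.INTER_CUBIC)
o=cv2.convertScaleAbs(a,alpha=1.8,beta=15)
for i,dz in enumerate((.008,-.03)):
  for dx,dy in((-.011,0),(.011,0),(0,.01),(0,-.01)):
    q=(proj(D['wrist'],p+R@[dx,dy,dz],True)-[160,180])*4; cv2.circle(o,tuple(int(v) for v in q),4,cols[i],1)
cv2.imwrite('pics/w6.png',o)
"
```

```text
t 7.75 p [ 472.76 -170.73  143.82] F [-0.27 -0.99  0.07] tau [0.033 0.007 0.057] w 0.16
shift tool mm [ 1.48  0.59 70.82]
turn [-0.0018  0.0034  0.0012]
```

View pics/s6.png

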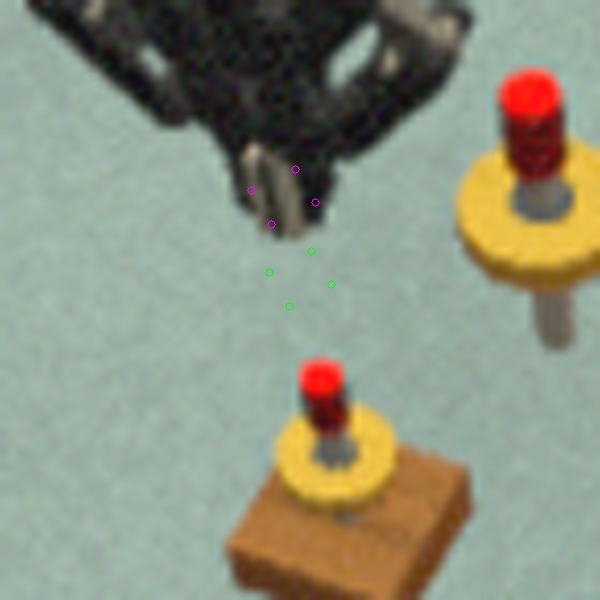

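View pics/t6.png

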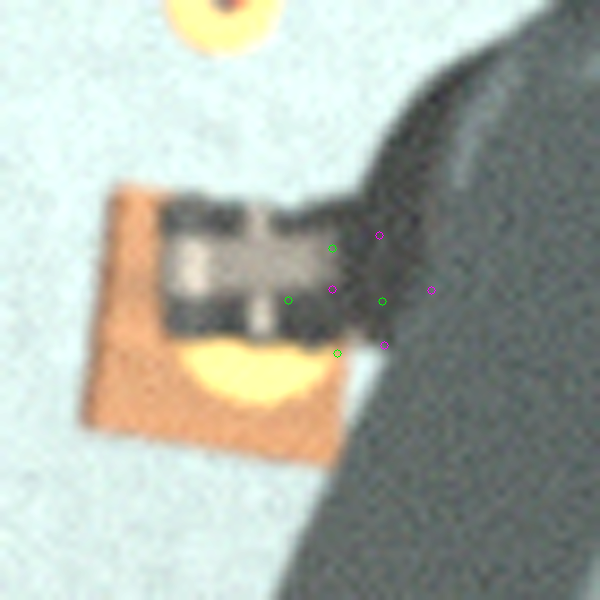

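View pics/w6.png

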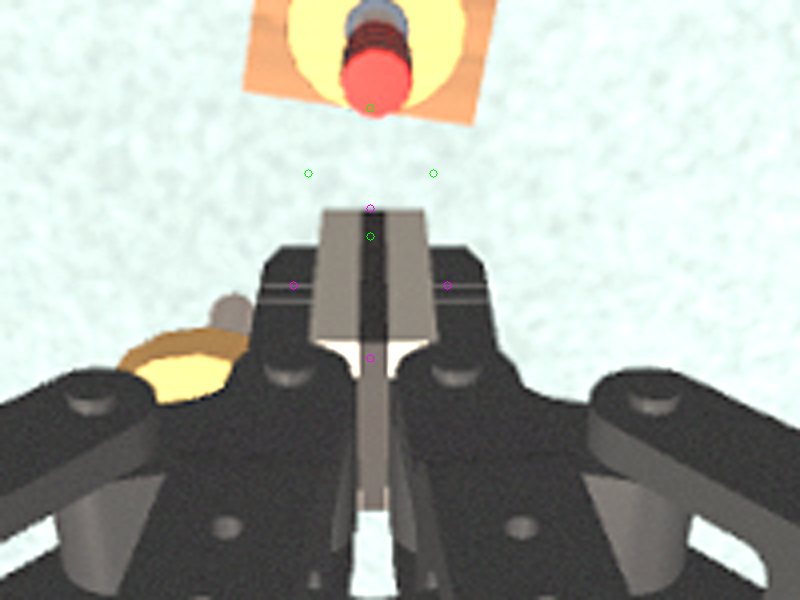

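Request:
step_arm --commands '[[[2,0.5,0,0,0.003,0,100],[0,0,0,0,0,0,100],[0,0,10,0,0,0,100],[0,0,20,0,0,0,100],[0,0,20,0,0,0,100],[0,0,15,0,0,0,100],[0,0,0,0,0,0,100],[0,0,0,0,0,0,100]]]'

```text
time_s: 8.7
eef_pos: [0.4747, -0.171, 0.0743]
ee_rot: [[1.0, 0.001, -0.001], [0.001, -1.0, 0.002], [-0.001, -0.002, -1.0]]
contact_force: [-0.5, 0.7, -0.8]
width: 0.606
```

```bash
cat > look.py <<'E'
from h import *
import sys
n=sys.argv[1]
rel(*[float(a) for a in sys.argv[2:6]])
D={c:ctrl.read_camera(c) for c in('scene','wrist')}
s=ctrl.read_state();p=s['eef_pos']
q=proj(D['scene'],p).astype(int)
x0=int(np.clip(q[0]-40,0,432));y0=int(np.clip(q[1]-45,0,304))
a=cv2.resize(D['scene']['img'][y0:y0+80,x0:x0+80],(400,400),interpolation=cv2.INTER_CUBIC)
b=cv2.resize(D['wrist']['img'][170:310,173:333],(400,350),interpolation=cv2.INTER_CUBIC)
o=np.zeros((400,800,3),'uint8');o[:,:400]=cv2.convertScaleAbs(a,alpha=1.8,beta=15);o[:350,400:]=cv2.convertScaleAbs(b,alpha=1.5)
cv2.imwrite(f'pics/{n}.png',o)
E
python3 look.py L1 .475 -.1713 .048 0
```

```text
t 8.7 p [ 474.71 -171.04   74.29] F [-0.47  0.68 -0.81] tau [-0.002 -0.049 -0.026] w 51.54
shift tool mm [ 0.3   0.32 26.29]
turn [-0.0021  0.0006  0.0011]
```

View pics/L1.png

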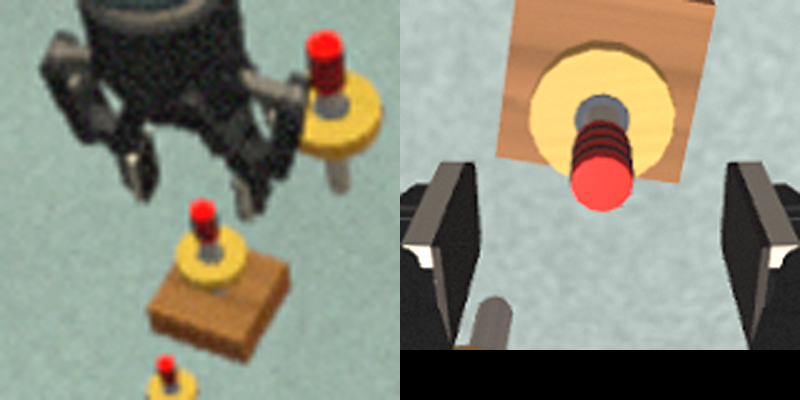

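Request:
step_arm --commands '[[[0,0,8,0,0,0,100],[0,0,8,0,0,0,100],[0,0,6,0,0,0,100],[0,0,3,0,0,0,100],[0,0,0,0,0,0,100],[0,0,0,0,0,0,100],[0,0,0,0,0,0,100],[0,0,0,0,0,0,130]]]'

```text
time_s: 9.6
eef_pos: [0.4765, -0.1721, 0.0496]
ee_rot: [[1.0, 0.001, 0.004], [0.001, -1.0, -0.001], [0.004, 0.001, -1.0]]
contact_force: [-0.7, -1.1, -0.9]
width: 0.492
```

```bash
python3 look.py L2 .475 -.1713 .048 0
```

```text
t 9.6 p [ 476.46 -172.06   49.61] F [-0.75 -1.12 -0.95] tau [ 0.002 -0.002  0.022] w 41.79
shift tool mm [-1.47 -0.76  1.61]
turn [ 0.0007 -0.0038  0.0012]
```

View pics/L2.png

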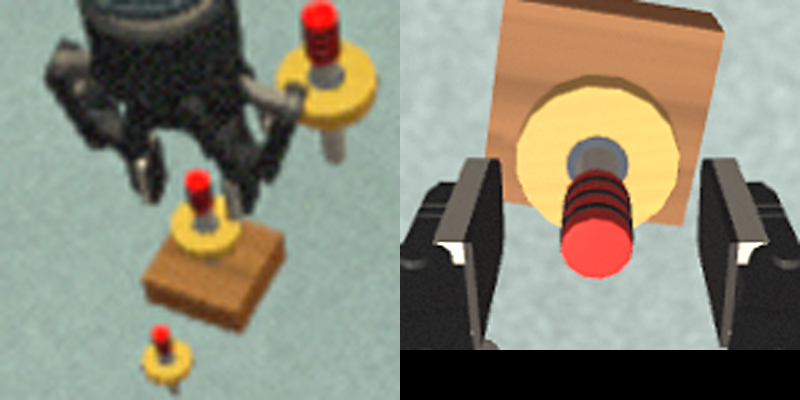

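Request:
step_arm --commands '[[[-1,-0.5,0.5,0,-0.003,0,150],[0,0,0,0,0,0,180],[0,0,0,0,0,0,195],[0,0,0,0,0,0,205],[0,0,0,0,0,0,215],[0,0,0,0,0,0,255],[0,0,0,0,0,0,255],[0,0,0,0,0,0,255]]]'

```text
time_s: 10.5
eef_pos: [0.4757, -0.1716, 0.0496]
ee_rot: [[1.0, 0.001, 0.001], [0.001, -1.0, -0.001], [0.001, 0.001, -1.0]]
contact_force: [-0.0, 0.1, 1.0]
width: 0.13
```

```bash
python3 look.py L3 .475 -.1713 .048 0
```

```text
t 10.5 p [ 475.67 -171.56   49.59] F [-0.01  0.07  0.97] tau [ 0.003  0.011 -0.005] w 11.02
shift tool mm [-0.67 -0.27  1.59]
turn [ 0.0011 -0.0014  0.0012]
```

View pics/L3.png

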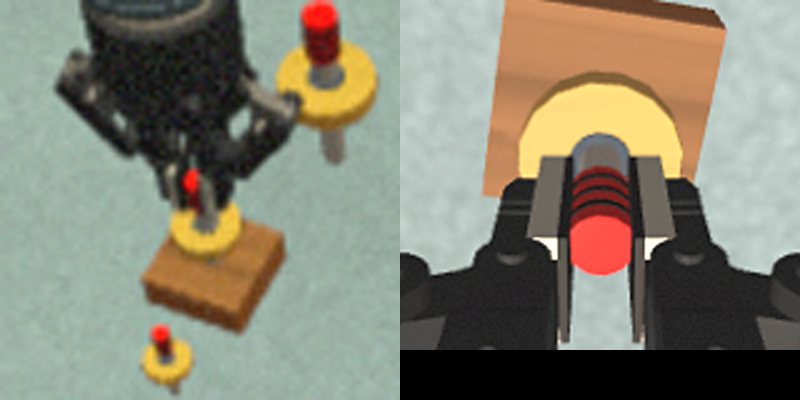

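Request:
step_arm --commands '[[[0,0,-5,0,0,0,255],[0,0,-15,0,0,0,255],[0,0,-20,0,0,0,255],[0,0,-20,0,0,0,255],[0,0,-12,0,0,0,255],[0,0,-5,0,0,0,255],[0,0,0,0,0,0,255],[0,0,0,0,0,0,255]]]'

```text
time_s: 11.4
eef_pos: [0.4739, -0.1707, 0.1287]
ee_rot: [[1.0, 0.001, -0.003], [0.001, -1.0, 0.001], [-0.003, -0.001, -1.0]]
contact_force: [0.1, -0.4, -0.7]
width: 0.133
```

```bash
python3 look.py L4 .489 .1377 .125 0
```

```text
t 11.4 p [ 473.9  -170.66  128.7 ] F [ 0.09 -0.39 -0.71] tau [-0.051  0.021 -0.051] w 11.28
shift tool mm [  15.44 -308.34    4.01]
turn [-0.0012  0.0025  0.0011]
```

View pics/L4.png

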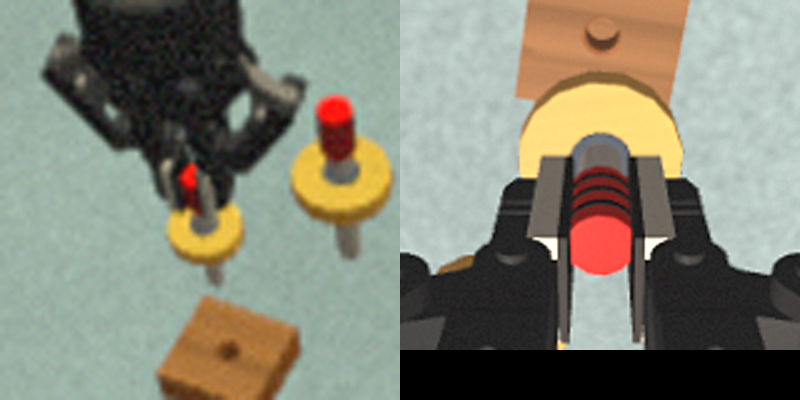

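The gauge is out: the holder hole shows empty at (228,350) in the left crop. Next I carry it over the block.

Request:
step_arm --commands '[[[1,-20,0,0,0.002,0,255],[2,-40,0,0,0,0,255],[2,-45,0,0,0,0,255],[2,-45,0,0,0,0,255],[2,-45,0,0,0,0,255],[2,-40,0,0,0,0,255],[2,-20,0,0,0,0,255],[0,0,0,0,0,0,255]]]'

```text
time_s: 12.3
eef_pos: [0.4846, 0.0923, 0.1227]
ee_rot: [[1.0, -0.004, -0.01], [-0.004, -1.0, 0.003], [-0.01, -0.003, -1.0]]
contact_force: [0.2, -0.6, -2.1]
width: 0.133
```

```bash
python3 look.py L5 .489 .1377 .125 0
```

```text
t 12.3 p [484.6   92.29 122.7 ] F [ 0.16 -0.64 -2.08] tau [ 0.018 -0.001 -0.043] w 11.27
shift tool mm [  4.18 -45.44  -2.2 ]
turn [-0.0032  0.0098 -0.0043]
```

View pics/L5.png

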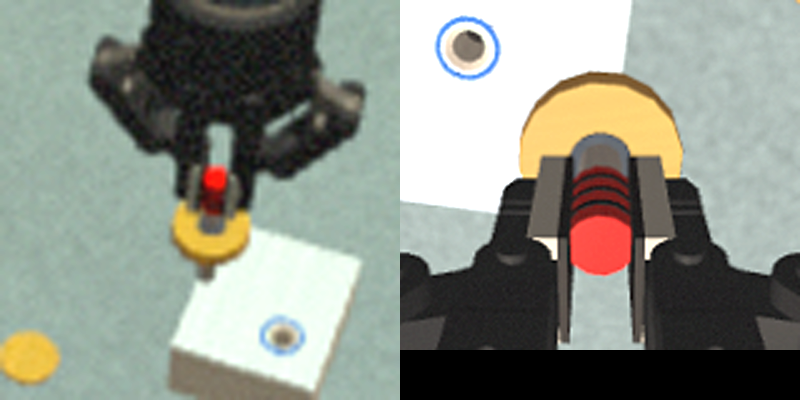

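```bash
cat > ring.py <<'E'
from h import *
def ring():
    for c in('wrist','scene','top'):
        d=ctrl.read_camera(c); im=d['img'].astype(int); b,g,r=im[...,0],im[...,1],im[...,2]
        q0=proj(d,[.4877,.1377,.045],c=='wrist'); R=22 if c=='wrist' else 9
        m=(b-r)>(60 if c=='wrist' else 12 if c=='scene' else 30)
        Y,X=np.mgrid[:384,:512]; m&=np.hypot(X-q0[0],Y-q0[1])<R
        ys,xs=np.nonzero(m)
        if len(xs)<10: print(c,'few',len(xs),q0); continue
        if c=='wrist': # undistort points to plane then circle fit
            P=np.array([atz(d,(x,y),.045,True)[:2] for x,y in zip(xs,ys)])
        else: P=np.array([atz(d,(x,y),.045)[:2] for x,y in zip(xs,ys)])
        A=np.c_[2*P,np.ones(len(P))]; s=np.linalg.lstsq(A,(P**2).sum(1),rcond=None)[0]
        print(c,len(xs),'centre',np.round(s[:2]*1000,2),'diam',round(2000*np.sqrt(s[2]+s[0]**2+s[1]**2),2))
if __name__=='__main__':
    ring()
E
python3 ring.py; python3 -c "
from h import *
rel(.489,.1377,.125,0)
d=ctrl.read_camera('wrist')
# verify empty hole / gauge cap in hand
im=d['img'].astype(int);b,g,r=im[...,0],im[...,1],im[...,2]
m=(r>150)&(g<100)&(b<100); m[:240]=0;m[290:]=0;m[:,:230]=0;m[:,276:]=0
ys,xs=np.nonzero(m); print(xs.mean(),ys.mean(),len(xs),xs.min(),xs.max(),ys.min(),ys.max())
s=ctrl.read_state();R=s['ee_rot'];p=s['eef_pos']
q=atz(d,((xs.min()+xs.max())/2,(ys.min()+ys.max())/2),p[2]-.0436+.088,True); print('cap rel tool mm',R.T@(q-p)*1000)
"
```

```text
wrist 149 centre [486.91 137.49] diam 21.07
scene 35 centre [488.58 138.32] diam 21.82
top few 0 [187.60372797 244.47491109]
t 12.55 p [485.2   88.52 123.18] F [-0.88 -0.06 -1.45] tau [-0.005 -0.014 -0.047] w 11.24
shift tool mm [  3.33 -49.22  -1.75]
turn [-0.0021  0.009  -0.0092]
252.93589743589743 267.85897435897436 468 242 264 257 279
cap rel tool mm [ -1.36599716   0.08915013 -44.3900099 ]
```

Request:
step_arm --commands '[[[1,-15,0,-0.001,0.005,-0.005,255],[1,-15,0,0,0.004,-0.004,255],[0.5,-12,0,0,0,0,255],[0,-5,0,0,0,0,255],[0,0,0,0,0,0,255],[0,0,0,0,0,0,255],[0,0,0,0,0,0,255],[0,0,0,0,0,0,255]]]'

```text
time_s: 13.4
eef_pos: [0.4886, 0.1376, 0.1234]
ee_rot: [[1.0, -0.003, 0.001], [-0.003, -1.0, 0.001], [0.001, -0.001, -1.0]]
contact_force: [0.7, -0.3, -2.3]
width: 0.132
```

```bash
python3 look.py L6 .4887 .1378 .125 0;python3 ring.py;python3 look.py L6 .4887 .1378 .125 0
```

```text
t 13.4 p [488.64 137.57 123.41] F [ 0.71 -0.32 -2.26] tau [ 0.042 -0.042  0.014] w 11.19
shift tool mm [ 0.06 -0.23 -1.59]
turn [-0.0009 -0.0012 -0.003 ]
wrist 91 centre [486.84 137.38] diam 21.22
scene 33 centre [488.24 138.17] diam 21.44
top few 5 [187.60372797 244.47491109]
t 13.65 p [488.69 137.54 123.47] F [-0.58 -0.07 -1.29] tau [-0.028 -0.028 -0.044] w 11.19
shift tool mm [ 0.01 -0.27 -1.53]
turn [-0.001  -0.0013 -0.0032]
```

View pics/L6.png

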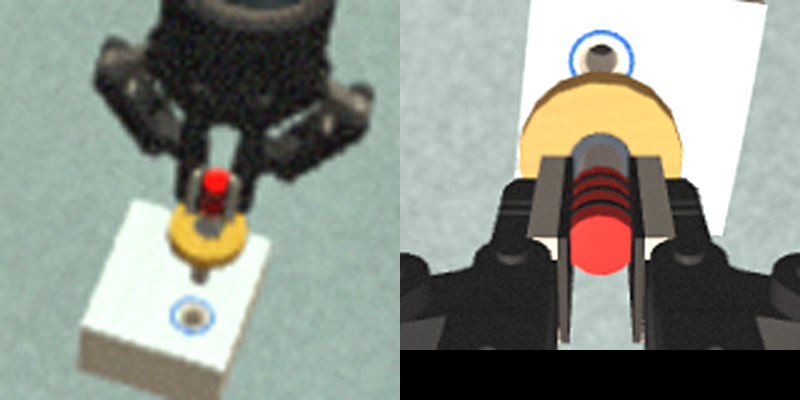

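Request:
step_arm --commands '[[[0,0,6,0,0,0,255],[0,0,8,0,0,0,255],[0,0,7,0,0,0,255],[0,0,4,0,0,0,255],[0,0,0,0,0,0,255],[0,0,0,0,0,0,255],[0,0,0,0,0,0,255],[0,0,0,0,0,0,255]]]'

```text
time_s: 14.55
eef_pos: [0.4882, 0.1375, 0.0954]
ee_rot: [[1.0, -0.003, -0.0], [-0.003, -1.0, 0.001], [-0.0, -0.001, -1.0]]
contact_force: [-0.5, -0.2, -0.9]
width: 0.132
```

```bash
python3 look.py L7 .4885 .1376 .0936 0;python3 -c "
from h import *
d=ctrl.read_camera('scene');s=ctrl.read_state();R=s['ee_rot'];p=s['eef_pos']
o=cv2.convertScaleAbs(cv2.resize(d['img'][140:200,275:335],(600,600),interpolation=cv2.INTER_CUBIC),alpha=1.8,beta=15)
for k,q in enumerate([p+R@[-.0014,0,.0436],p+R@[-.0014,0,-.0444],[.4877,.1377,.045]]):
  u=(proj(d,q)+.5-[275,140])*10; cv2.circle(o,tuple(int(v) for v in u),4,[(0,255,0),(255,0,255),(0,0,255)][k],1)
cv2.imwrite('pics/s7.png',o)
"
```

```text
t 14.55 p [488.24 137.5   95.44] F [-0.52 -0.17 -0.89] tau [ 0.004  0.009 -0.009] w 11.19
shift tool mm [ 0.26 -0.1   1.84]
turn [-0.0009  0.0003 -0.0033]
```

View pics/s7.png

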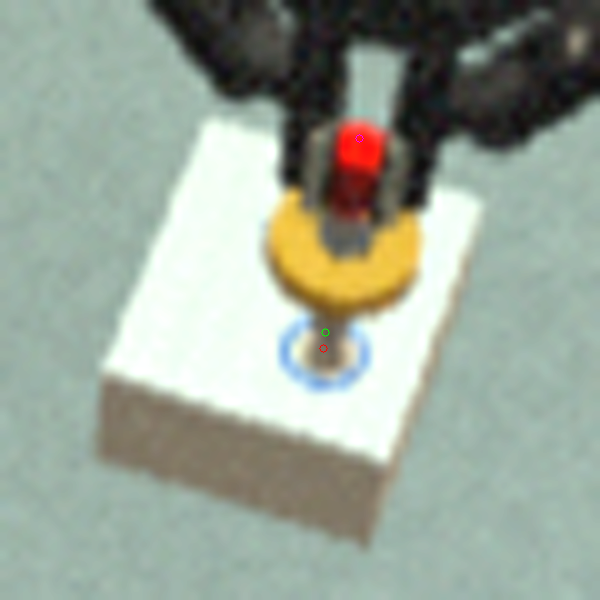

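View pics/L7.png

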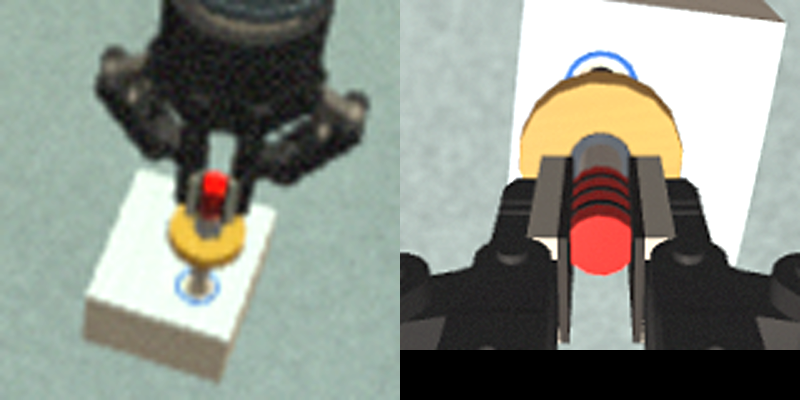

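Request:
step_arm --commands '[[[0.3,0,2,0,0,0,255],[0,0,2,0,0,0,255],[0,0,1.5,0,0,0,255],[0,0,1.5,0,0,0,255],[0,0,1.5,0,0,0,255],[0,0,1.5,0,0,0,255],[0,0,1,0,0,0,255],[0,0,0,0,0,0,255]]]'

```text
time_s: 15.5
eef_pos: [0.4887, 0.1375, 0.0837]
ee_rot: [[1.0, -0.003, 0.0], [-0.003, -1.0, 0.001], [0.0, -0.001, -1.0]]
contact_force: [-0.3, 0.6, -1.5]
width: 0.132
```

```bash
cat > f.py <<'E'
from h import *
import sys
n=int(sys.argv[1]) if len(sys.argv)>1 else 3
for i in range(n):
    s=ctrl.read_state(); print(round(s['time_s'],2),'p',np.round(s['eef_pos']*1000,2),'F',np.round(s['contact_force'],2),'M',np.round(s['wrist_torque'],2),'w',round(s['width'],3))
    if i<n-1: ctrl.read_camera('scene')
E
python3 f.py 5
```

```text
15.5 p [488.69 137.49  83.68] F [-0.31  0.61 -1.51] M [-0.   -0.03 -0.03] w 0.132
15.55 p [488.7  137.51  83.73] F [-0.09 -0.62 -1.08] M [-0.   -0.04 -0.08] w 0.133
15.6 p [488.77 137.51  83.82] F [-0.58 -0.1  -2.13] M [-0.02  0.    0.01] w 0.129
15.65 p [488.83 137.52  83.89] F [-0.24 -0.21 -0.88] M [-0.02  0.01 -0.02] w 0.131
15.7 p [488.85 137.53  83.94] F [-0.34 -0.77 -1.76] M [ 0.06 -0.02 -0.01] w 0.132
```

Request:
step_arm --commands '[[[0,0,1,0,0,0,255],[0,0,1,0,0,0,255],[0,0,1,0,0,0,255],[0,0,1,0,0,0,255],[0,0,1,0,0,0,255],[0,0,1,0,0,0,255],[0,0,0.5,0,0,0,255],[0,0,0,0,0,0,255]]]'

```text
time_s: 16.5
eef_pos: [0.489, 0.1375, 0.077]
ee_rot: [[1.0, -0.003, 0.001], [-0.003, -1.0, 0.001], [0.001, -0.001, -1.0]]
contact_force: [-0.4, 0.2, -0.9]
width: 0.132
```

```bash
python3 f.py 4
```

```text
16.5 p [488.95 137.54  76.97] F [-0.42  0.24 -0.89] M [-0.03  0.01  0.  ] w 0.132
16.55 p [488.99 137.54  77.01] F [ 0.13  0.11 -2.06] M [ 0.03  0.02 -0.03] w 0.132
16.6 p [488.98 137.53  77.02] F [-0.33  0.35 -1.61] M [-0.    0.05 -0.03] w 0.131
16.65 p [489.05 137.55  77.1 ] F [-0.38  0.84 -1.05] M [ 0.02  0.   -0.03] w 0.133
```

Request:
step_arm --commands '[[[-0.3,0,0.5,0,0,0,255],[0,0,0.5,0,0,0,255],[0,0,0.5,0,0,0,255],[0,0,0.5,0,0,0,255],[0,0,0.5,0,0,0,255],[0,0,0.5,0,0,0,255],[0,0,0.5,0,0,0,255],[0,0,0.5,0,0,0,255]]]'

```text
time_s: 17.45
eef_pos: [0.4888, 0.1376, 0.0729]
ee_rot: [[1.0, -0.003, 0.002], [-0.003, -1.0, 0.001], [0.002, -0.001, -1.0]]
contact_force: [-0.2, 0.7, -0.6]
width: 0.135
```

```bash
python3 f.py 3
```

```text
17.45 p [488.84 137.56  72.93] F [-0.22  0.67 -0.59] M [ 0.02 -0.03  0.04] w 0.135
17.5 p [488.81 137.57  72.84] F [ 0.5  -0.48 -1.05] M [ 0.03 -0.06  0.  ] w 0.136
17.55 p [488.77 137.56  72.88] F [-0.88  0.31 -1.61] M [ 0.05 -0.01  0.08] w 0.138
```

Request:
step_arm --commands '[[[0,0,0.5,0,0,0,255],[0,0,0.5,0,0,0,255],[0,0,0.5,0,0,0,255],[0,0,0.5,0,0,0,255],[0,0,0.5,0,0,0,255],[0,0,0.5,0,0,0,255],[0,0,0.5,0,0,0,255],[0,0,0.5,0,0,0,255]]]'

```text
time_s: 18.35
eef_pos: [0.4889, 0.1376, 0.0686]
ee_rot: [[1.0, -0.003, 0.002], [-0.003, -1.0, 0.001], [0.002, -0.001, -1.0]]
contact_force: [0.3, -0.1, -0.6]
width: 0.133
```

```bash
python3 f.py 2
```

```text
18.35 p [488.88 137.58  68.61] F [ 0.3  -0.11 -0.57] M [-0.   -0.   -0.01] w 0.133
18.4 p [488.84 137.57  68.56] F [-0.18  0.08 -0.55] M [-0.04  0.02  0.  ] w 0.132
```

Request:
step_arm --commands '[[[0,0,0.5,0,0,0,255],[0,0,0.5,0,0,0,255],[0,0,0.5,0,0,0,255],[0,0,0.5,0,0,0,255],[0,0,0.5,0,0,0,255],[0,0,0.5,0,0,0,255],[0,0,0.5,0,0,0,255],[0,0,0.5,0,0,0,255]]]'

```text
time_s: 19.2
eef_pos: [0.4889, 0.1376, 0.0642]
ee_rot: [[1.0, -0.003, 0.002], [-0.003, -1.0, 0.001], [0.002, -0.001, -1.0]]
contact_force: [0.1, -0.9, -0.5]
width: 0.133
```

```bash
python3 f.py 2
```

```text
19.2 p [488.92 137.58  64.23] F [ 0.14 -0.87 -0.47] M [ 0.07 -0.01  0.03] w 0.133
19.25 p [488.83 137.56  64.15] F [-0.43  0.35 -1.56] M [-0.02  0.01  0.02] w 0.13
```

Request:
step_arm --commands '[[[0,0,0.4,0,0,0,255],[0,0,0.4,0,0,0,255],[0,0,0.4,0,0,0,255],[0,0,0.4,0,0,0,255],[0,0,0.4,0,0,0,255],[0,0,0.4,0,0,0,255],[0,0,0.4,0,0,0,255],[0,0,0.4,0,0,0,255]]]'

```text
time_s: 20.05
eef_pos: [0.4893, 0.1376, 0.0612]
ee_rot: [[1.0, -0.003, 0.002], [-0.003, -1.0, 0.001], [0.002, -0.001, -1.0]]
contact_force: [-0.4, 0.5, 3.1]
width: 0.132
```

```bash
python3 f.py 2
```

```text
20.05 p [489.29 137.59  61.15] F [-0.44  0.48  3.13] M [-0.02  0.13 -0.02] w 0.132
20.1 p [489.3  137.58  61.16] F [-0.1  -1.01  2.37] M [-0.09  0.12 -0.06] w 0.131
```

Request:
step_arm --commands '[[[-0.2,0,0.45,0,0,0,255],[0,0,0.45,0,0,0,255],[0,0,0.45,0,0,0,255],[0,0,0.45,0,0,0,255],[0,0,0.45,0,0,0,255],[0,0,0.45,0,0,0,255],[0,0,0.45,0,0,0,255],[0,0,0.45,0,0,0,255]]]'

```text
time_s: 20.9
eef_pos: [0.4901, 0.1376, 0.0611]
ee_rot: [[1.0, -0.003, 0.006], [-0.003, -1.0, 0.001], [0.006, -0.001, -1.0]]
contact_force: [-1.6, -0.0, 6.3]
width: 0.132
```

```bash
python3 f.py 3
```

```text
20.9 p [490.13 137.61  61.09] F [-1.57 -0.02  6.32] M [-0.05  0.44 -0.01] w 0.132
20.95 p [490.17 137.61  61.1 ] F [-2.78 -0.19  6.42] M [-0.08  0.35 -0.04] w 0.133
21.0 p [490.17 137.6   61.12] F [-1.12  0.76  5.27] M [-0.09  0.44  0.01] w 0.131
```

Request:
step_arm --commands '[[[-0.4,0,0.3,0,-0.002,0,255],[-0.4,0,0.3,0,-0.002,0,255],[-0.4,0,0.3,0,-0.001,0,255],[-0.3,0,0.3,0,-0.001,0,255],[-0.2,0,0.3,0,0,0,255],[-0.2,0,0.3,0,0,0,255],[-0.2,0,0.3,0,0,0,255],[-0.2,0,0.3,0,0,0,255]]]'

```text
time_s: 21.8
eef_pos: [0.4899, 0.1376, 0.0611]
ee_rot: [[1.0, -0.003, 0.005], [-0.003, -1.0, 0.001], [0.005, -0.001, -1.0]]
contact_force: [-0.0, -0.2, 6.0]
width: 0.133
```

```bash
python3 f.py 3; python3 look.py L8 .4889 .1376 .0611 0
```

```text
21.8 p [489.88 137.62  61.11] F [-0.   -0.22  6.01] M [-0.08  0.23 -0.05] w 0.133
21.85 p [489.86 137.6   61.09] F [-1.56  0.38  5.87] M [-0.08  0.3   0.03] w 0.134
21.9 p [489.83 137.6   61.08] F [-0.95  0.19  6.27] M [-0.04  0.33  0.03] w 0.134
t 21.9 p [489.83 137.6   61.08] F [-0.95  0.19  6.27] tau [-0.036  0.329  0.03 ] w 11.36
shift tool mm [-0.93  0.   -0.02]
turn [-0.0009 -0.0047 -0.0027]
```

View pics/L8.png

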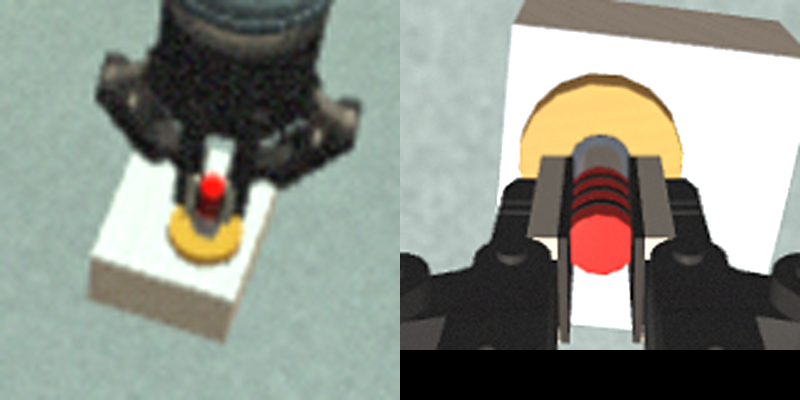

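Request:
step_arm --commands '[[[-0.3,0,0.15,0,-0.002,0,255],[-0.3,0,0.15,0,-0.002,0,255],[-0.3,0,0.15,0,-0.002,0,255],[-0.2,0,0.15,0,-0.001,0,255],[-0.2,0,0.15,0,0,0,255],[-0.1,0,0.15,0,0,0,255],[-0.1,0,0.15,0,0,0,255],[-0.1,0,0.15,0,0,0,255]]]'

```text
time_s: 22.8
eef_pos: [0.4898, 0.1376, 0.0611]
ee_rot: [[1.0, -0.003, 0.0], [-0.003, -1.0, 0.001], [0.0, -0.001, -1.0]]
contact_force: [-0.6, -0.7, 6.0]
width: 0.134
```

```bash
python3 f.py 4
```

```text
22.8 p [489.85 137.6   61.12] F [-0.58 -0.7   6.04] M [-0.05  0.22 -0.02] w 0.134
22.85 p [489.86 137.58  61.11] F [-0.93 -0.13  5.42] M [-0.04  0.18  0.01] w 0.132
22.9 p [489.83 137.6   61.11] F [-0.75 -0.15  6.22] M [-0.07  0.27  0.02] w 0.13
22.95 p [489.84 137.59  61.13] F [-0.76 -0.49  6.89] M [-0.08  0.19 -0.02] w 0.129
```

Request:
step_arm --commands '[[[-0.2,0,0,0,0,0,255],[-0.2,0,0,0,0,0,255],[-0.2,0,0,0,0,0,255],[-0.1,0,0,0,0,0,255],[-0.1,0,0,0,0,0,255],[-0.1,0,0,0,0,0,255],[-0.1,0,0,0,0,0,255],[-0.1,0,0,0,0,0,255]]]'

```text
time_s: 23.75
eef_pos: [0.4892, 0.1376, 0.0611]
ee_rot: [[1.0, -0.003, 0.001], [-0.003, -1.0, 0.001], [0.001, -0.001, -1.0]]
contact_force: [0.3, 0.0, 3.8]
width: 0.132
```

```bash
python3 f.py 4
```

```text
23.75 p [489.24 137.6   61.15] F [0.34 0.01 3.81] M [-0.04  0.05  0.01] w 0.132
23.8 p [489.21 137.61  61.13] F [0.06 0.03 4.1 ] M [-0.09  0.06 -0.03] w 0.133
23.85 p [489.22 137.61  61.14] F [-0.61  0.38  3.28] M [-0.05  0.1   0.02] w 0.134
23.9 p [489.2  137.6   61.14] F [-0.52 -0.44  5.29] M [-0.02  0.11  0.03] w 0.133
```

Request:
step_arm --commands '[[[-0.1,0,0.1,0,0,0,255],[-0.1,0,0.1,0,0,0,255],[-0.1,0,0.1,0,0,0,255],[0,0,0.1,0,0,0,255],[0,0,0.1,0,0,0,255],[0,0,0.1,0,0,0,255],[0,0,0.1,0,0,0,255],[0,0,0.1,0,0,0,255]]]'

```text
time_s: 24.7
eef_pos: [0.4895, 0.1376, 0.0611]
ee_rot: [[1.0, -0.003, 0.003], [-0.003, -1.0, 0.001], [0.003, -0.001, -1.0]]
contact_force: [-0.5, -0.6, 6.3]
width: 0.134
```

```bash
python3 f.py 3
```

```text
24.7 p [489.45 137.62  61.12] F [-0.5  -0.64  6.25] M [-0.09  0.1   0.02] w 0.134
24.75 p [489.46 137.59  61.11] F [-1.04 -0.52  5.  ] M [-0.11  0.15 -0.02] w 0.132
24.8 p [489.44 137.59  61.12] F [-0.31 -0.14  5.65] M [-0.06  0.15 -0.  ] w 0.128
```

Request:
step_arm --commands '[[[-0.1,0,-0.05,0,-0.001,0,255],[-0.1,0,-0.05,0,-0.001,0,255],[-0.1,0,0,0,-0.001,0,255],[-0.1,0,0,0,0,0,255],[-0.1,0,0,0,0,0,255],[-0.1,0,0,0,0,0,255],[-0.1,0,0,0,0,0,255],[-0.1,0,0,0,0,0,255]]]'

```text
time_s: 25.6
eef_pos: [0.4889, 0.1376, 0.0612]
ee_rot: [[1.0, -0.003, -0.0], [-0.003, -1.0, 0.001], [-0.0, -0.001, -1.0]]
contact_force: [-0.1, 0.2, 4.0]
width: 0.129
```

```bash
python3 f.py 3
```

```text
25.6 p [488.91 137.61  61.16] F [-0.11  0.19  3.97] M [-0.11  0.   -0.  ] w 0.129
25.65 p [488.87 137.6   61.15] F [ 0.04 -0.39  4.05] M [-0.06 -0.02  0.02] w 0.137
25.7 p [488.9  137.61  61.16] F [-1.1  -0.02  3.84] M [-0.04  0.01  0.01] w 0.132
```

Request:
step_arm --commands '[[[0,0,0.05,0,0,0,255],[0,0,0.05,0,0,0,255],[0,0,0.05,0,0,0,255],[0,0,0.05,0,0,0,255],[0,0,0.05,0,0,0,255],[0,0,0.05,0,0,0,255],[0,0,0,0,0,0,255],[0,0,0,0,0,0,255]]]'

```text
time_s: 26.5
eef_pos: [0.4891, 0.1376, 0.0611]
ee_rot: [[1.0, -0.003, 0.0], [-0.003, -1.0, 0.001], [0.0, -0.001, -1.0]]
contact_force: [0.0, -0.7, 5.2]
width: 0.133
```

```bash
python3 f.py 3
```

```text
26.5 p [489.07 137.61  61.13] F [ 0.03 -0.66  5.17] M [-0.03  0.03 -0.01] w 0.133
26.55 p [489.1  137.6   61.15] F [-0.19 -0.15  4.25] M [-0.08  0.07 -0.02] w 0.128
26.6 p [489.07 137.59  61.13] F [-0.43 -0.77  4.62] M [-0.06  0.06  0.  ] w 0.131
```

Request:
step_arm --commands '[[[0,0,-0.1,0,0,0,255],[0,0,-0.1,0,0,0,255],[0,0,-0.1,0,0,0,255],[0,0,0,0,0,0,210],[0,0,0,0,0,0,200],[0,0,0,0,0,0,190],[0,0,0,0,0,0,190],[0,0,0,0,0,0,190]]]'

```text
time_s: 27.4
eef_pos: [0.4868, 0.1376, 0.0593]
ee_rot: [[1.0, -0.003, -0.005], [-0.003, -1.0, 0.001], [-0.005, -0.001, -1.0]]
contact_force: [0.4, 0.1, 0.1]
width: 0.253
```

```bash
python3 f.py 3; python3 look.py L9 .4889 .1376 .0611 0
```

```text
27.4 p [486.76 137.61  59.26] F [0.36 0.07 0.15] M [-0.01  0.01  0.03] w 0.253
27.45 p [486.74 137.62  59.27] F [ 0.2  -0.39  0.07] M [-0.05  0.01 -0.12] w 0.255
27.5 p [486.8  137.62  59.32] F [-0.41  0.71 -0.58] M [-0.06  0.01 -0.02] w 0.252
t 27.5 p [486.8  137.62  59.32] F [-0.41  0.71 -0.58] tau [-0.06   0.007 -0.017] w 21.42
shift tool mm [ 2.09  0.01 -1.79]
turn [-0.001   0.0047 -0.0028]
```

View pics/L9.png

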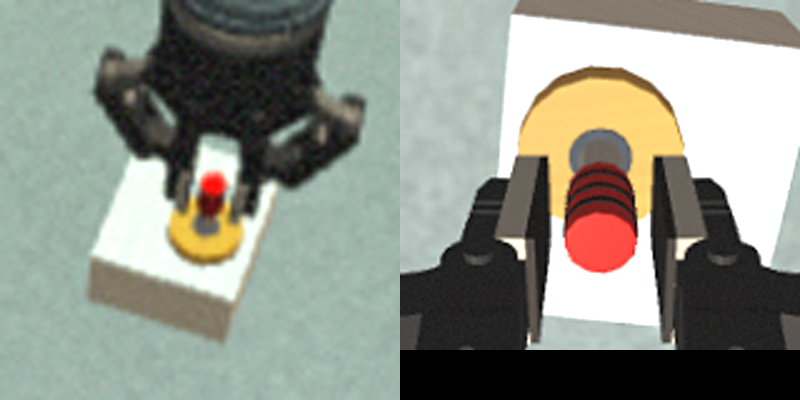

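Request:
step_arm --commands '[[[0.8,0,0,0,0.003,0.002,190],[0.5,0,1,0,0.002,0,190],[0,0,1.5,0,0,0,190],[0,0,1.5,0,0,0,190],[0,0,1.5,0,0,0,190],[0,0,1,0,0,0,190],[0,0,0.5,0,0,0,190],[0,0,0,0,0,0,190]]]'

```text
time_s: 28.4
eef_pos: [0.4883, 0.1376, 0.0517]
ee_rot: [[1.0, -0.005, 0.001], [-0.005, -1.0, 0.001], [0.001, -0.001, -1.0]]
contact_force: [0.3, 1.3, -0.2]
width: 0.252
```

```bash
python3 f.py 2; python3 look.py L10 .4889 .1376 .0611 0
```

```text
28.4 p [488.33 137.63  51.75] F [ 0.26  1.26 -0.22] M [0.01 0.04 0.05] w 0.252
28.45 p [488.35 137.62  51.79] F [-0.17 -0.73  0.05] M [-0.01  0.03 -0.02] w 0.253
t 28.45 p [488.35 137.62  51.79] F [-0.17 -0.73  0.05] tau [-0.008  0.033 -0.024] w 21.54
shift tool mm [ 0.56  0.01 -9.31]
turn [-0.0011 -0.001  -0.005 ]
```

View pics/L10.png

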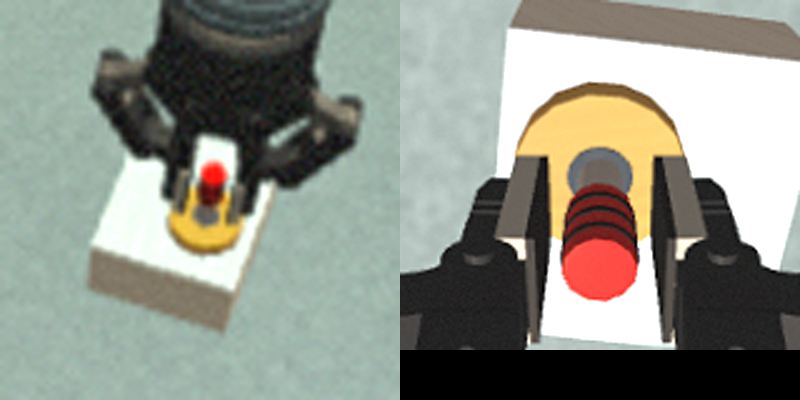

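Request:
step_arm --commands '[[[0,0,1,0,0,0,190],[0,0,1,0,0,0,190],[0,0,1,0,0,0,190],[0,0,1,0,0,0,190],[0,0,1,0,0,0,190],[0,0,1,0,0,0,190],[0,0,0.7,0,0,0,190],[0,0,0.5,0,0,0,190]]]'

```text
time_s: 29.35
eef_pos: [0.4886, 0.1376, 0.0442]
ee_rot: [[1.0, -0.005, 0.002], [-0.005, -1.0, 0.001], [0.002, -0.001, -1.0]]
contact_force: [0.5, -0.4, 0.0]
width: 0.255
```

```bash
python3 f.py 3
```

```text
29.35 p [488.58 137.63  44.21] F [ 0.51 -0.4   0.05] M [-0.02 -0.04  0.03] w 0.255
29.4 p [488.55 137.64  44.16] F [-0.87  0.28 -0.1 ] M [0.02 0.04 0.02] w 0.254
29.45 p [488.56 137.65  44.23] F [ 0.51 -0.28  1.11] M [ 0.02  0.04 -0.  ] w 0.253
```

Not yet touching the stop. I go on in small steps.

Request:
step_arm --commands '[[[0,0,0.8,0,0,0.002,190],[0,0,0.8,0,0,0,190],[0,0,0.8,0,0,0,190],[0,0,0.8,0,0,0,190],[0,0,0.8,0,0,0,190],[0,0,0.8,0,0,0,190],[0,0,0.6,0,0,0,190],[0,0,0.5,0,0,0,190]]]'

```text
time_s: 30.25
eef_pos: [0.4893, 0.1376, 0.0388]
ee_rot: [[1.0, -0.007, 0.003], [-0.007, -1.0, 0.001], [0.003, -0.001, -1.0]]
contact_force: [-0.0, -0.4, 1.9]
width: 0.256
```

```bash
python3 f.py 2; python3 look.py L11 .4889 .1376 .0611 0
```

```text
30.25 p [489.34 137.63  38.79] F [-0.04 -0.42  1.95] M [-0.03  0.02 -0.05] w 0.256
30.3 p [489.28 137.65  38.7 ] F [-0.52 -0.71  2.64] M [-0.03  0.09 -0.01] w 0.252
t 30.3 p [489.28 137.65  38.7 ] F [-0.52 -0.71  2.64] tau [-0.025  0.091 -0.006] w 21.44
shift tool mm [ -0.31   0.03 -22.4 ]
turn [-0.001  -0.0033 -0.0071]
```

View pics/L11.png

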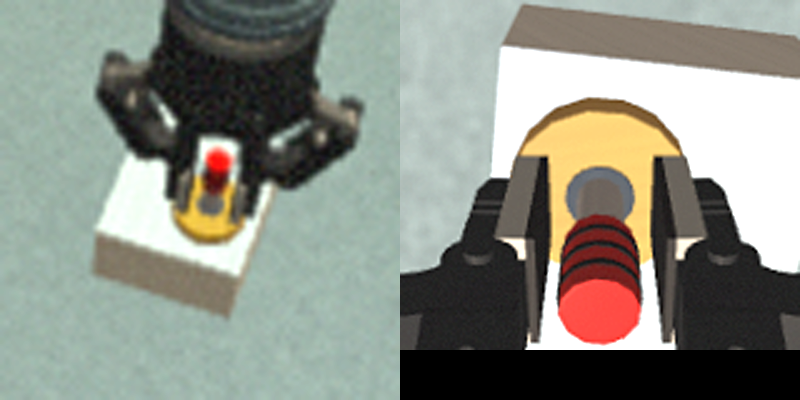

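Request:
step_arm --commands '[[[-0.2,0,0.8,0,-0.002,-0.003,190],[-0.1,0,0.8,0,0,0,190],[-0.1,0,0.8,0,0,0,190],[-0.1,0,0.8,0,0,0,190],[-0.1,0,0.8,0,0,0,190],[-0.1,0,0.8,0,0,0,190],[-0.1,0,0.7,0,0,0,190],[-0.1,0,0.7,0,0,0,190]]]'

```text
time_s: 31.2
eef_pos: [0.4887, 0.1376, 0.0322]
ee_rot: [[1.0, -0.004, 0.002], [-0.004, -1.0, 0.001], [0.002, -0.001, -1.0]]
contact_force: [-0.4, -0.4, 1.8]
width: 0.253
```

```bash
python3 f.py 2; python3 look.py L12 .4889 .1376 .0611 0
```

```text
31.2 p [488.73 137.62  32.17] F [-0.44 -0.44  1.82] M [-0.04  0.03 -0.04] w 0.253
31.25 p [488.67 137.64  32.09] F [0.25 0.75 2.51] M [-0.06 -0.01  0.01] w 0.255
t 31.25 p [488.67 137.64  32.09] F [0.25 0.75 2.51] tau [-0.064 -0.012  0.014] w 21.65
shift tool mm [  0.28   0.   -29.01]
turn [-0.0011 -0.0017 -0.0038]
```

View pics/L12.png

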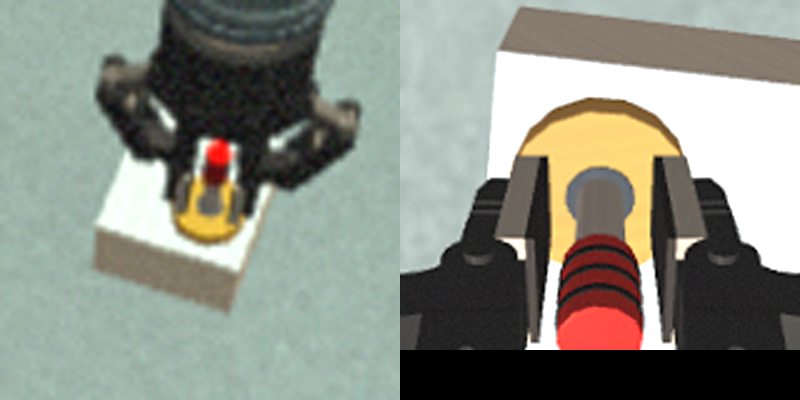

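Request:
step_arm --commands '[[[-0.1,0,0.4,0,-0.001,-0.002,190],[0,0,0.4,0,0,0,190],[0,0,0.4,0,0,0,190],[0,0,0.4,0,0,0,190],[0,0,0.4,0,0,0,190],[0,0,0.4,0,0,0,190],[0,0,0.4,0,0,0,190],[0,0,0.4,0,0,0,190]]]'

```text
time_s: 32.15
eef_pos: [0.4888, 0.1376, 0.0311]
ee_rot: [[1.0, -0.001, 0.002], [-0.001, -1.0, 0.001], [0.002, -0.001, -1.0]]
contact_force: [-1.1, 0.6, 6.3]
width: 0.256
```

```bash
python3 f.py 3; python3 -c "
from h import *
d=snap('wrist','w13'); cv2.imwrite('pics/w13b.png',cv2.resize(d['img'],(800,600)))"
```

```text
32.15 p [488.78 137.64  31.11] F [-1.1   0.56  6.29] M [-0.08  0.23 -0.01] w 0.256
32.2 p [488.79 137.65  31.09] F [-2.05 -1.4   5.71] M [-0.08  0.22 -0.06] w 0.254
32.25 p [488.79 137.65  31.12] F [-1.36 -0.35  5.22] M [-0.09  0.28 -0.03] w 0.252
```

View pics/w13b.png

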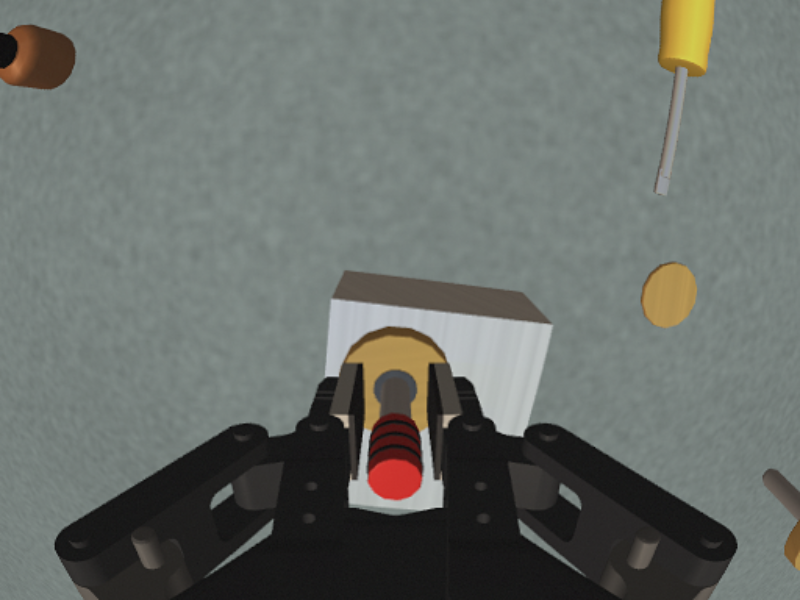

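Request:
step_arm --commands '[[[-0.1,0,0.05,0,-0.001,0,190],[-0.1,0,0.05,0,0,0,190],[-0.1,0,0.05,0,0,0,190],[-0.1,0,0.05,0,0,0,190],[-0.1,0,0.05,0,0,0,190],[-0.1,0,0.05,0,0,0,190],[-0.1,0,0.05,0,0,0,190],[-0.1,0,0.05,0,0,0,190]]]'

```text
time_s: 33.1
eef_pos: [0.4887, 0.1376, 0.0312]
ee_rot: [[1.0, -0.001, 0.002], [-0.001, -1.0, 0.001], [0.002, -0.001, -1.0]]
contact_force: [0.9, 0.5, 3.4]
width: 0.254
```

```bash
python3 f.py 3; python3 -c "
from h import *
d=ctrl.read_camera('scene')
o=cv2.convertScaleAbs(cv2.resize(d['img'][140:200,275:335],(600,600),interpolation=cv2.INTER_CUBIC),alpha=1.8,beta=15)
for z,c in ((.045,(0,0,255)),(.055,(0,255,0))):
  P=[(proj(d,[.4877+.02*np.cos(a),.1377+.02*np.sin(a),z])+.5-[275,140])*10 for a in np.linspace(0,6.28,40)]
  cv2.polylines(o,[np.int32(P)],True,c,1)
for z,c in ((.1055,(255,0,255)),(.0825,(255,255,0))):
  P=[(proj(d,[.4877+.007*np.cos(a),.1377+.007*np.sin(a),z])+.5-[275,140])*10 for a in np.linspace(0,6.28,40)]
  cv2.polylines(o,[np.int32(P)],True,c,1)
cv2.imwrite('pics/s13.png',o)"
```

```text
33.1 p [488.75 137.64  31.15] F [0.88 0.47 3.38] M [-0.06 -0.05  0.06] w 0.254
33.15 p [488.72 137.65  31.11] F [ 1.12 -0.12  3.81] M [-0.02 -0.05 -0.02] w 0.256
33.2 p [488.73 137.64  31.14] F [0.55 0.15 3.22] M [-0.01 -0.01 -0.  ] w 0.257
```

View pics/s13.png

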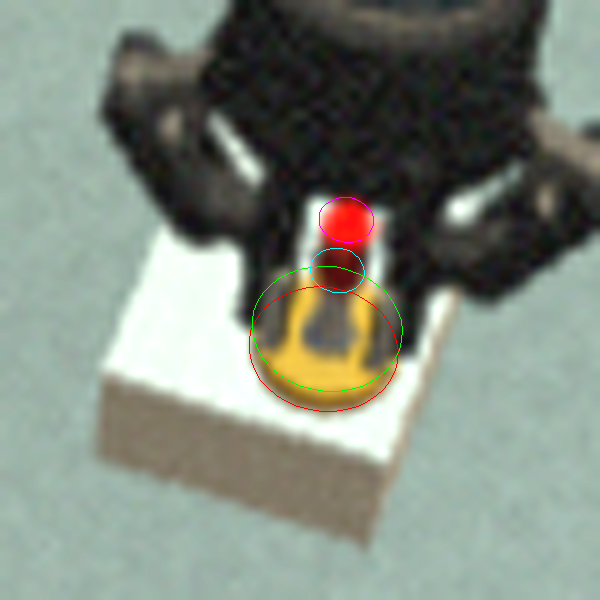

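Request:
step_arm --commands '[[[0,0,0.4,0,-0.001,0,190],[0,0,0.4,0,0,0,190],[-0.1,0,0.3,0,0,0,190],[-0.1,0,0.2,0,0,0,190],[-0.1,0,0.2,0,0,0,190],[-0.1,0,0.2,0,0,0,190],[-0.1,0,0.2,0,0,0,190],[-0.1,0,0.2,0,0,0,190]]]'

```text
time_s: 34.05
eef_pos: [0.4887, 0.1377, 0.0311]
ee_rot: [[1.0, -0.001, 0.003], [-0.001, -1.0, 0.001], [0.003, -0.001, -1.0]]
contact_force: [-0.3, -0.7, 5.6]
width: 0.254
```

```bash
python3 f.py 3
```

```text
34.05 p [488.71 137.65  31.09] F [-0.28 -0.69  5.63] M [-0.09  0.07  0.02] w 0.254
34.1 p [488.73 137.64  31.08] F [-0.38 -0.52  6.22] M [-0.12  0.08 -0.03] w 0.257
34.15 p [488.72 137.66  31.11] F [-0.71  0.08  5.57] M [-0.09  0.06 -0.  ] w 0.257
```

Request:
step_arm --commands '[[[-0.1,0,0.15,0,-0.001,0,190],[-0.1,0,0.15,0,0,0,190],[-0.1,0,0.15,0,0,0,190],[-0.1,0,0.15,0,0,0,190],[-0.1,0,0.15,0,0,0,190],[-0.1,0,0.15,0,0,0,190],[-0.1,0,0.15,0,0,0,190],[-0.1,0,0.15,0,0,0,190]]]'

```text
time_s: 34.95
eef_pos: [0.4888, 0.1377, 0.0311]
ee_rot: [[1.0, -0.001, 0.004], [-0.001, -1.0, 0.001], [0.004, -0.001, -1.0]]
contact_force: [0.2, 0.0, 5.4]
width: 0.255
```

```bash
python3 f.py 3
```

```text
34.95 p [488.76 137.65  31.11] F [0.16 0.02 5.37] M [-0.07  0.09 -0.  ] w 0.255
35.0 p [488.78 137.65  31.13] F [ 0.17 -0.59  5.11] M [-0.05  0.1  -0.01] w 0.256
35.05 p [488.77 137.64  31.12] F [-0.48 -0.81  5.61] M [-0.08  0.08 -0.05] w 0.255
```

Request:
step_arm --commands '[[[0,0,-1,0,0,0,190],[0,0,-2,0,0,0,190],[0,0,-2,0,0,0,170],[0,0,-3,0,0,0,150],[0,0,-5,0,0,0,130],[0,0,-8,0,0,0,110],[0,0,-10,0,0,0,100],[0,0,-10,0,0,0,100]]]'

```text
time_s: 35.85
eef_pos: [0.4857, 0.1376, 0.0725]
ee_rot: [[1.0, -0.001, -0.003], [-0.001, -1.0, 0.001], [-0.003, -0.001, -1.0]]
contact_force: [-0.0, -0.0, 0.4]
width: 0.613
```

```bash
python3 f.py 1; python3 look.py L14 .4889 .1376 .0611 0
```

```text
35.85 p [485.66 137.59  72.45] F [-0.03 -0.04  0.38] M [ 0.01 -0.01 -0.03] w 0.613
t 35.85 p [485.66 137.59  72.45] F [-0.03 -0.04  0.38] tau [ 0.008 -0.01  -0.031] w 52.1
shift tool mm [ 3.280e+00 -1.000e-02  1.134e+01]
turn [-0.0006  0.0035 -0.0012]
```

View pics/L14.png

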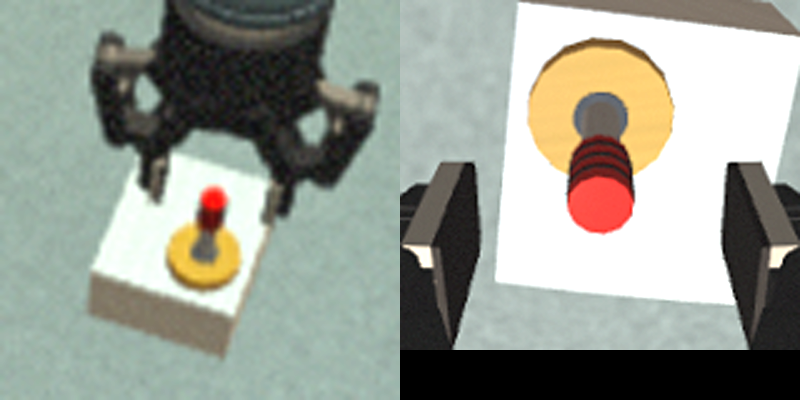

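Clear of the gauge, which stands. I raise the arm well above and check.

Request:
step_arm --commands '[[[0,0,-15,0,0,0,100],[0,0,-20,0,0,0,100],[0,0,-25,0,0,0,100],[0,0,-20,0,0,0,100],[0,0,-10,0,0,0,100],[0,0,0,0,0,0,100],[0,0,0,0,0,0,100],[0,0,0,0,0,0,100]]]'

```text
time_s: 36.75
eef_pos: [0.4853, 0.1374, 0.1654]
ee_rot: [[1.0, -0.001, -0.002], [-0.001, -1.0, 0.001], [-0.002, -0.001, -1.0]]
contact_force: [0.1, -0.0, -0.6]
width: 0.609
```

```bash
python3 f.py 1; python3 -c "
from h import *
d=ctrl.read_camera('scene')
o=cv2.convertScaleAbs(cv2.resize(d['img'][140:200,275:335],(400,400),interpolation=cv2.INTER_CUBIC),alpha=1.8,beta=15)
o0=o.copy()
for z,c,r in ((.045,(0,0,255),.02),(.055,(0,255,0),.02),(.1055,(255,0,255),.007),(.0825,(255,255,0),.007)):
  P=[(proj(d,[.4877+r*np.cos(a),.1377+r*np.sin(a),z])+.5-[275,140])*6.667 for a in np.linspace(0,6.28,40)]
  cv2.polylines(o,[np.int32(P)],True,c,1)
cv2.imwrite('pics/s15.png',np.hstack([o0,o]))
w=ctrl.read_camera('wrist'); cv2.imwrite('pics/w15.png',cv2.resize(w['img'],(800,600)))
t=ctrl.read_camera('scene')['img']; cv2.imwrite('pics/sc15.png',cv2.resize(t,(800,600)))
"
```

```text
36.75 p [485.33 137.45 165.37] F [ 0.09 -0.03 -0.57] M [-0.03 -0.04  0.02] w 0.609
```

View pics/s15.png

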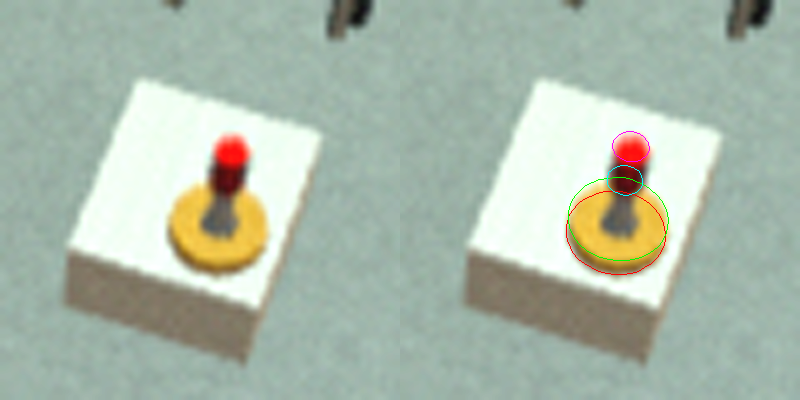

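View pics/sc15.png

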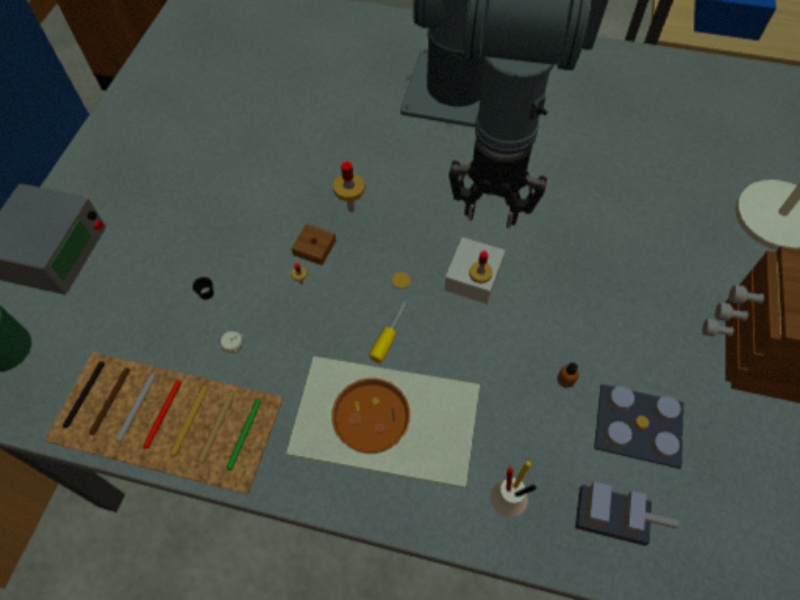

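View pics/w15.png

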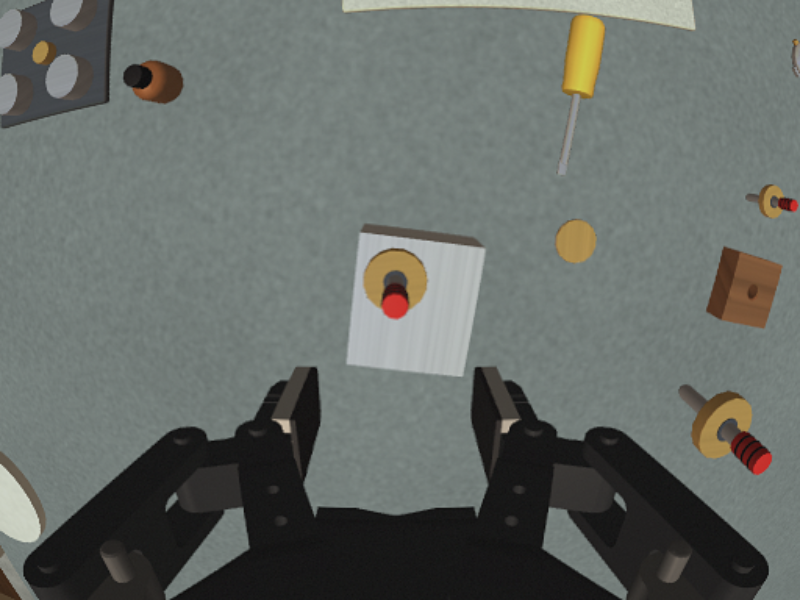

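```bash
python3 -c "
from h import *
print(ctrl.hand_in())"
```

```text
the job is handed in; nothing more can be done
None
```

The gauge now stands in the blind bore with its rod on the bottom and the brass stop down on the block's top face. I handed the job in at about 37 s, with the arm clear of everything.

**Right gauge:** I took the middle-sized one standing in the wooden holder. The smaller and larger look-alikes were not touched.

**Failed first grasp:** The first attempt shut on air just above the cap. The cameras showed that the fingertips sit roughly 25–30 mm above the stated 8 mm past the TCP. I corrected for that, and the second grasp held.

**Bore bottom:** The rod stopped at a depth of about 27.5 mm. I kept it pressed there for more than 6 s. The force on the bottom was mostly 5–7 N and peaked at about 8 N in the readings.

**Stop:** I slid it down about 9 mm with the fingertips until it stopped moving. I then pressed it home at about 3.5–6 N for nearly 3 s; part of that force is the rod's own friction.

**Last checks:** With the arm raised, the scene and wrist pictures show the gauge upright and the stop matching its expected outline on the face to within about 1–2 mm. The cap appears about 0.75 px (roughly 2 mm) off its expected place, which is within the camera calibration and the slack in the bore. Nothing else in view looked moved. The pictures cannot show directly that the rod is on the bottom, so that rests on the force and position readings.

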